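# Test a return spring on the bench spring tester and sort it

### The arm

A 7-joint arm with a two-finger parallel gripper is mounted at the origin on the work surface. World frame = base frame: x ahead of the robot, y to its left, z up, the work surface at z = 0. Lengths are in mm, angles in rad, forces in N, time in s.
With the tool pointing down it reaches from about 400 to 875 mm from the base axis. Payload 19.3 kg.
Tool frame: the origin (TCP) lies midway between the tips of the shut fingers; the grasp point (between the pads) lies 19 mm behind it; y points along the fingers, x is the direction in which the jaws open and shut, and the axes are right-handed (so a half turn about y gives the same grasp; the last joint's range is limited). The gripper opens to 85 mm and grips with 20 to 120 N. Pads are 22 mm wide; open, the fingers measure 114 mm over their backs; the gripper's body (76 mm by 85 mm) begins 54 mm behind the grasp point. The pads swing forward as they close: fully open they stand 13 mm farther back than shut.
Start: joints at [1.181, 0.521, -0.036, 1.599, 0.021, 1.021, -0.113], TCP at [196.457, -593.312, 231.291] pointing down, gripper open.
Joint ranges: [-2.91, 2.91], [-0.3, 2.13], [-1.5, 1.42], [0.17, 2.43], [-1.26, 4.41], [0.16, 1.93], [-2.52, 2.52]. Speed limits (rad/s): [1.89, 1.89, 2.39, 2.39, 3.01, 3.01, 3.01].

### API

Orientations are given as a 3x3 rotation matrix whose columns are the frame's x, y, z axes.
In Python, from workcell import telemetry, viewer, env gives the robot as it stands.
- The arm moves only by the tool play_rows, never from a script. Its argument "series" is one flat list of numbers, 7 for each row, row after row: the gripper's target within -1 to 1 (fully open at 1, half-way at 0, shut at -1), then the shift along the world's x, y, z in cm, then the turn, a rotation vector about the world's x, y, z in rad. In form: [gripper, x, y, z, ax, ay, az, gripper, x, y, z, ax, ay, az, ...]. A call has exactly 5 rows; each row is the pose to reach, as a shift and turn from the pose measured when the call began; what a row does not reach only later rows make up. A row lasts 1/12 s, in which the tool goes at most 41.7 mm and 7.16 degrees, less where a joint would pass 70% of its speed; a pose out of reach is approached as far as the arm can. A call with a gripper value outside its range is refused whole. The fingers move at their own pace and stop on an object; the grip force is fixed at half the most. Time passes only in rows, so rows that repeat a pose let the fingers close, or fill a call up. It gives the time, the measured TCP pose, the force and the opening at its end, in the units of the state.
- telemetry.read_state(): the state, without advancing time (a new reading comes with each control period).
- viewer.camera(name): name is "scene" or "top" or "wrist"; returns (picture, depth): 420x560x3 uint8, red, green, blue; 420x560 float32, mm along the optical axis (not along the pixel's ray), 0 where there is no reading.
- viewer.get_calibration(name): a dict with "intrinsics" (3x3 intrinsics, pixels), "D" ([k1, k2, p1, p2, k3] as OpenCV has them; the pictures are not rectified), "R" (3x3) and "t" (3): a world point X has camera coordinates R X + t. Camera axes: x right, y down, z forward; pixel columns grow to the right and rows downward; lengths in mm; the calibration is good to about 2 mm. A picture is of the moment at which its call begins: read the wrist's pose just before it. get_calibration takes no time and is no camera call; for the wrist camera it gives the pose at the moment of the call.
- env.close_job(): hands the job in, once; it reports no verdict.
Trained networks look in the newest picture that a camera, given by its name, has taken for a name from the list of things; names that differ only in an ending like _2 or _b are one class to them, and where a whole thing is asked for, a point or a joint stands for the part that bears it (a point fixed in the world has none). Each returns a list of dicts, best first, with "p" (0 to 1); they miss things now and then, are a little off and sometimes report something else, mostly with a low value. They report only what shows in the picture. A call takes as long as a camera call. They do not tell look-alikes from the thing itself.
- viewer.outline_of(label, camera): "region" (420x560 bool, what is visible of it) and "position" ([column, row] in pixels, amid what is visible of it).
The state is a dict: "time_s": time; "qpos": joint angles; "qvel": joint speeds; "joint_efforts": joint torques, N m; "tool_pos": TCP position; "tool_rot": TCP orientation; "ft_force": force on the tool from outside, world axes, zero at the start; "moment": the same for the moment, N m; "finger_gap": opening from 0.0 (shut) to 1.0 (fully open).
Only numpy, scipy, OpenCV 4.12 (cv2) and the standard library are available. Lean on these libraries where they do the work, as an engineer would, in place of code of your own. Each camera call takes 0.05 s, during which the arm holds its last target.

### The job

Test the return spring that stands on the tester's plate: bring the beam down by its black ball until it just rests on the stop screw, which is set to the spring's test height, hold it there for a moment without leaning hard on the stop, and swing the beam well back up. Then read the maximum hand left standing on the dial: if it reached the limit tab (24 N) stand the spring upright in the rectangular plywood tray, and if it stayed below stand it upright in the round tin. Do not press on the plate with the fingers, and leave the other things on the bench where they are.

Things in the scene. Friction and masses are not known exactly. Their poses are not given: they have to be found in the camera images.
- tester: Grey cast bench spring tester, fixed. Base 100 mm (x) by 225 mm (y), 18 mm thick; origin on the bench under the plate's centre, z up. Hinge of the beam 100 mm along +y, between two cheeks 142 mm high; stop screw 60 mm along -y. The round dial, 90 mm across, is centred 115 mm along +x, its upper edge 63 mm above the bench, sloping down towards +x.
- beam (a joint): Beam, rad: 0 = fully open (100 degrees above level), grows as it comes down; about 1.745 = level, on the stop screw. Counterweighted, a little friction: stays where left. Domed foot, 28 mm across, 100 mm from the hinge, 22 mm below the beam's centre line; it meets the spring 0.05 to 0.11 rad above level.
- ball (a point): Centre of the black ball, 32 mm across, at the end of the beam, 210 mm from the hinge axis, in line with it. Next to the ball the beam is a round shank 12 mm thick. Pinched from above with the fingers closing along the tester's x (firmly, about 40 N), the ball can roll between the pads as the beam swings.
- beam_hinge (a point): Point on the hinge axis of the beam, 126 mm above the bench. The axis runs along the tester's x; when the beam is level the ball lies towards the tester's -y from here.
- stop_screw: Upright steel stop screw, 12 mm thick, on the tester's base; origin at its foot, 18 mm above the bench. The beam is at the test height when its underside rests on the screw's top. While the spring is squeezed the load at the ball grows by about 0.7 N per mm, to 7 to 16 N; at the stop it suddenly rises several times as steeply.
- stop_top (a point): Top of the stop screw, 118 mm above the bench.
- plate: Round steel test plate of the tester, 48 mm across, with a rim 4 mm high and 20 mm inner radius; it sinks up to about 4 mm under load and works the dial. Origin on its axis, 12 mm below the floor on which the spring stands.
- plate_top (a point): Centre of the plate's floor, 62 mm above the bench.
- needle (a joint): Thin live hand of the dial, rad, clockwise from zero (at the tester's -y): 1 rad = 8 N on the plate.
- max_hand (a joint): Broad, shorter maximum hand of the dial, rad, same zero and scale (1 rad = 8 N): pushed up by the load, it stays at the highest reached. The dark limit tab on the dial's edge is at 3.0 rad = 24 N. Springs give about 1.9 to 4.2 rad at the stop: sound at 3.0 or more, tired below.
- spring_mid (a point): Steel return spring standing upright on the plate, 32 mm across, 47 to 53 mm tall (each one differs), 60 g; this point is on its axis, 26 mm above its foot, z along the axis. Its rate is not known. Grasp its lower two thirds. With the beam up, there is room for a gripper whose fingers close along the tester's x.
- keep_tray: Rectangular plywood tray for sound springs, fixed, 170 mm (x) by 140 mm (y), walls 34 mm high and 6 mm thick, floor 6 mm above the bench; origin under its centre.
- scrap_tin: Round shallow metal tin for tired springs, fixed, 136 mm across at the rim, walls 36 mm high and 2.5 mm thick, inner radius 63 mm at the floor, floor 3 mm above the bench; origin under its centre.
- wrench: open-end wrench, about 180 mm long, lying beyond the tester; a bystander; origin at its underside
- screwdriver: screwdriver with a wooden handle, lying beyond the tester; a bystander; origin at its underside
- fat_spring: a different coil spring, dark, squat: 44 mm across, 28 mm tall, standing on the bench; not to be tested; a bystander; origin at its underside
- jar: glass jar with a steel lid, 64 mm across, 75 mm tall; a bystander; origin at its underside
- cork: bottle cork, 24 mm across, 45 mm tall, standing; a bystander; origin at its underside
- nut: large steel hexagon nut, 36 mm across, 14 mm tall; a bystander; origin at its underside
- oil_bottle: small grey plastic bottle, 44 mm across, 100 mm tall; a bystander; origin at its underside
There are look-alikes about, which are no part of the job. Leave any blue, purple or red look-alike of the part that bears spring_mid alone.

How it is judged:
By the outcome, as a careful person would: the job done as asked, in the order asked, and still so for the second after the job is handed in, with the robot touching nothing.
It also fails if it takes over 72 s, if anything falls off the work surface, if the arm or the gripper's body presses on something with over 40 N, if the wrist force passes 120 N, or if a joint passes its speed limit or range.

## Working session

There is one attempt and no reset: what is moved stays moved. The work goes in short steps, Python scripts to look and compute and a tool call to move; the robot and the scene stay as the last step left them, time stands still between calls to the robot, and variables do not carry over. Pictures are saved under pics/ and viewed, and the job is handed in when it is done.

Besides the shell and the picture viewer there is one more tool, called after "Call:" as name(argument=value, ...) on one line, values as JSON. play_rows: Moves the arm, as the interface text tells. Its arguments: {"type":"object","properties":{"series":{"type":"array"}},"required":["series"]}

```bash
mkdir -p pics; ls
cat > h.py <<'E'
import numpy as np, cv2
from workcell import telemetry, viewer, env
def snap(n,f):
    p,d=viewer.camera(n); cv2.imwrite(f'pics/{f}.png',p[:,:,::-1]); np.savez(f'pics/{f}.npz',p=p,d=d,**{k:np.array(v) for k,v in viewer.get_calibration(n).items()}); return p,d
def ray(c,uv):
    K=np.array(c['intrinsics'],float);D=np.array(c['D'],float);R=np.array(c['R']);t=np.array(c['t']).ravel()
    q=cv2.undistortPoints(np.array(uv,float).reshape(-1,1,2),K,D).reshape(-1,2)
    return np.c_[q,np.ones(len(q))]@R, -R.T@t
def at_z(c,uv,z):
    r,o=ray(c,uv); return o+r*((z-o[2])/r[:,2])[:,None]
def pts(c,d,region):
    v,u=np.nonzero(region&(d>0)); r,o=ray(c,np.c_[u,v]); return o+r*d[v,u][:,None]
def proj(c,X):
    K=np.array(c['intrinsics'],float);D=np.array(c['D'],float);R=np.array(c['R'],float);t=np.array(c['t'],float).ravel()
    return cv2.projectPoints(np.array(X,float).reshape(-1,1,3),cv2.Rodrigues(R)[0],t,K,D)[0].reshape(-1,2)
E
python3 - <<'E'
from h import *
s=telemetry.read_state();print(s)
for n in ['scene','top']:
    snap(n,n+'0'); c=viewer.get_calibration(n); print(n,-np.array(c['R']).T@np.array(c['t']).ravel(), c['intrinsics'])
E
```

```text
pics
{'time_s': 0.0, 'qpos': array([ 1.18079677,  0.52202379, -0.0363111 ,  1.59999983,  0.02123455,
        1.021106  , -0.11279926]), 'qvel': array([ 6.59080511e-04,  7.96883542e-04, -2.45452563e-04, -2.00661742e-03,
        1.32939776e-03, -2.11307938e-04,  7.47793090e-05]), 'joint_efforts': array([ 4.22688987e-03, -9.27065992e+01,  1.98104873e+00, -3.69934523e+01,
        1.77542714e-02,  8.11497797e-03,  1.49198098e-05]), 'tool_pos': array([ 196.32549008, -593.00868179,  230.72276724]), 'tool_rot': array([[ 3.14370840e-01, -4.73815021e-04,  9.49300137e-01],
       [-9.49299565e-01,  1.04935815e-03,  3.14371174e-01],
       [-1.14510962e-03, -9.99999337e-01, -1.19904789e-04]]), 'ft_force': array([ 0.15796616, -0.10037553,  0.23271549]), 'moment': array([-0.00315377,  0.00534205,  0.04758103]), 'finger_gap': 1.0009394027624259}
scene [ 948.6276606   611.48962187 1084.56062321] [[491.68153656   0.         274.02849285]
 [  0.         491.68153656 216.46183211]
 [  0.           0.           1.        ]]
top [ 428.93688268  -23.80009399 1576.2800562 ] [[538.09413522   0.         270.11268768]
 [  0.         538.09413522 204.11561972]
 [  0.           0.           1.        ]]
```

View pics/scene0.png

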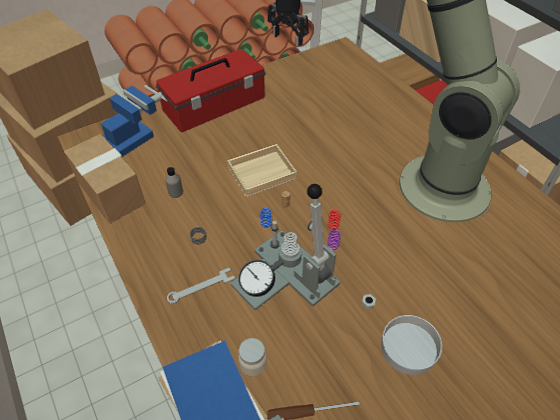

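View pics/top0.png

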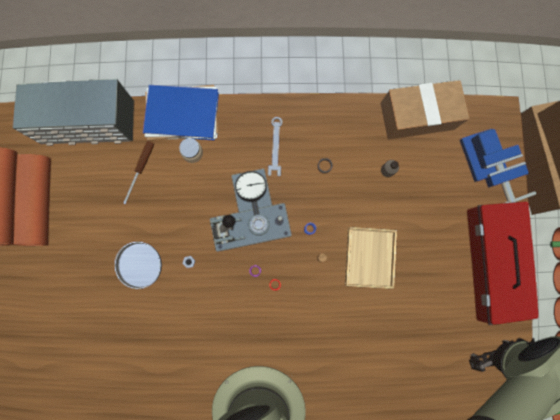

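```bash
python3 - <<'E'
from h import *
for n in ['top','scene']:
    p,d=viewer.camera(n); c=viewer.get_calibration(n)
    for l in (['tester','ball','plate','spring_mid','keep_tray','scrap_tin','stop_screw','beam'] ):
        try: o=viewer.outline_of(l,n)
        except Exception as e: print(l,e); continue
        for q in o[:3]:
            P=pts(c,d,q['region'])
            if len(P)==0: continue
            print(n,l,round(q['p'],2),np.round(q['position']),q['region'].sum(),'med',np.median(P,0).round(),'lo',np.percentile(P,3,axis=0).round(),'hi',np.percentile(P,97,axis=0).round())
print(telemetry.read_state()['time_s'])
E
python3 - <<'E'
import cv2
a=cv2.imread('pics/top0.png')[130:290,180:340]
cv2.imwrite('pics/t0z.png',cv2.resize(a,None,fx=3.7,fy=3.7,interpolation=cv2.INTER_CUBIC))
a=cv2.imread('pics/scene0.png')[170:320,220:370]
cv2.imwrite('pics/s0z.png',cv2.resize(a,None,fx=4,fy=4,interpolation=cv2.INTER_CUBIC))
E
```

```text
top tester 0.97 [249. 219.] 3813 med [555.  17.  24.] lo [486. -80.  12.] hi [690. 113. 342.]
top ball 0.83 [223. 226.] 378 med [522.  79. 199.] lo [504.  47.  21.] hi [541. 120. 351.]
top plate 0.53 [259. 224.] 197 med [539.  -8.  66.] lo [521. -27.  58.] hi [555.  12. 116.]
top plate 0.36 [368. 260.] 2821 med [ 446. -331.    8.] lo [ 366. -397.    0.] hi [ 525. -261.   36.]
top spring_mid 0.5 [312. 222.] 17 med [ 539. -162.   40.] lo [ 532. -167.    3.] hi [ 542. -155.   52.]
top keep_tray 0.75 [368. 258.] 2954 med [ 444. -332.    8.] lo [ 364. -398.    0.] hi [ 526. -259.   37.]
top keep_tray 0.24 [256. 228.] 72 med [538.  -7. 103.] lo [526. -19.  59.] hi [555.   8. 118.]
top keep_tray 0.21 [249. 220.] 3888 med [555.  17.  24.] lo [486. -83.  12.] hi [688. 113. 342.]
top scrap_tin 0.78 [138. 265.] 1689 med [430. 351.   6.] lo [371. 288.  -2.] hi [488. 407.  37.]
top scrap_tin 0.6 [257. 222.] 234 med [543.  -5.  66.] lo [523. -25.  53.] hi [565.  15. 115.]
top scrap_tin 0.15 [145. 161.] 293 med [744. 335.  23.] lo [625. 313.  10.] hi [790. 386.  32.]
top stop_screw 0.6 [279. 222.] 
[... 1128 characters left out ...]
pring_mid 0.7 [267. 220.] 210 med [ 534. -151.   26.] lo [ 509. -192.   -2.] hi [ 548. -139.   51.]
scene spring_mid 0.67 [332. 218.] 163 med [376. -52.  28.] lo [351. -85.  -2.] hi [391. -38.  51.]
scene keep_tray 0.57 [260. 172.] 2383 med [ 443. -336.    9.] lo [ 363. -403.    2.] hi [ 531. -258.   36.]
scene keep_tray 0.36 [368. 300.] 170 med [445. 199.  13.] lo [428. 182.  -0.] hi [459. 214.  17.]
scene scrap_tin 0.59 [410. 343.] 2832 med [427. 342.   5.] lo [370. 281.   0.] hi [498. 403.  37.]
scene stop_screw 0.46 [277. 234.] 170 med [559. -62.  58.] lo [547. -74.  22.] hi [567. -54. 117.]
scene beam 0.86 [315. 226.] 1054 med [534.  79. 219.] lo [443. -54.   4.] hi [545. 118. 348.]
1.0
```

View pics/t0z.png

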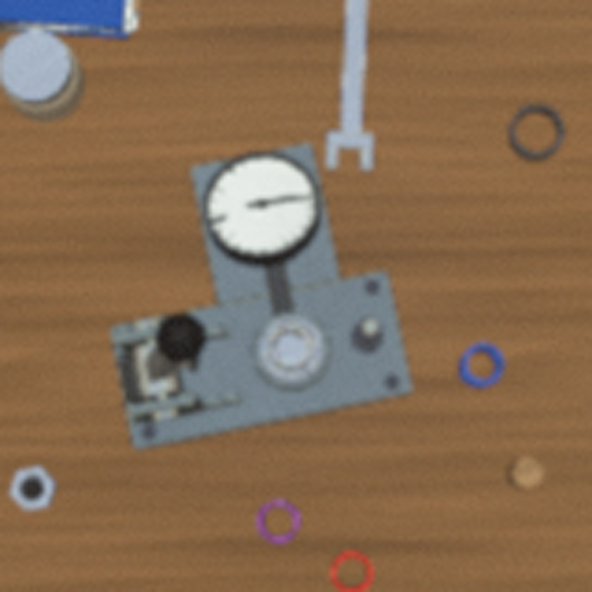

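View pics/s0z.png

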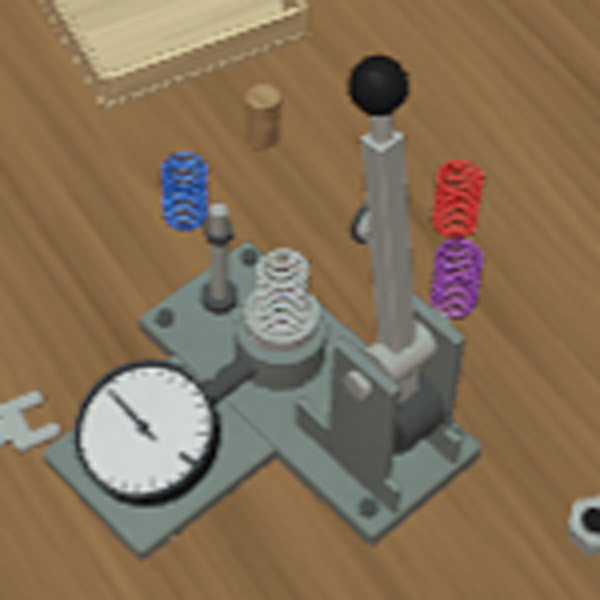

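```bash
cat > fit.py <<'E'
from h import *
from scipy.optimize import least_squares
T=np.load('pics/top0.npz');S=np.load('pics/scene0.npz')
def loc(th,a,P): # tester->world
    c,s=np.cos(a),np.sin(a); R=np.array([[c,-s,0],[s,c,0],[0,0,1]]); return R@np.array(P,float)+np.array([th[0],th[1],0])
ball=lambda b:[0,100-210*np.cos(b),126+210*np.sin(b)]
def res(v,pr=False):
    r=[]
    for c,obs in ((T,{'stop':(280.3,218.1),'plate':(258.6,224.6),'ball':(228.6,221.1),'dial':(250.8,186.2)}),(S,{'stop':(274.5,222.7),'ball':(314.75,191.25),'dial':(256.75,277.5)})):
        for k,uv in obs.items():
            P={'stop':[0,-60,118],'plate':[0,0,66],'ball':ball(v[3]),'dial':[115,0,v[4]]}[k]
            e=proj(c,loc(v[:2],v[2],P))[0]-np.array(uv)+.0
            if pr: print(k,e.round(2))
            r+=list(e)
    return np.array(r)
o=least_squares(res,[543,-7,.19,1.745,50],loss='soft_l1')
if __name__=='__main__':
    print(o.x); res(o.x,True)
    a=o.x[2];print('ball',loc(o.x[:2],a,ball(o.x[3])),'hinge',loc(o.x[:2],a,[0,100,126]),'stop',loc(o.x[:2],a,[0,-60,118]),'level',loc(o.x[:2],a,ball(0)))
E
python3 fit.py
```

```text
[ 5.43380692e+02 -6.78090497e+00  1.90937983e-01  1.41336251e+00
  4.40684982e+01]
stop [-0.22 -0.25]
plate [ 0.1  -0.88]
ball [ 0.37 -0.29]
dial [ 0.01 -0.97]
stop [ 0.88 -1.58]
ball [ 0.71 -0.14]
dial [0.27 0.15]
ball [530.65114641  59.07541443 333.4029032 ] hinge [524.4027     91.4017607 126.       ] stop [554.76748642 -65.69050437 118.        ] level [ 564.25648218 -114.7818372   126.        ]
```

```bash
cat > go.py <<'E'
# usage: go.py x y z [yaw_deg]: print the delta to there, tool down
import sys
from h import *
from scipy.spatial.transform import Rotation as Ro
s=telemetry.read_state()
x,y,z=map(float,sys.argv[1:4]); yaw=np.radians(float(sys.argv[4]) if len(sys.argv)>4 else 10.94)
X=np.array([np.cos(yaw),np.sin(yaw),0]);Y=np.array([0,0,-1.]);R=np.c_[X,Y,np.cross(X,Y)]
print('t',round(s['time_s'],2),'d cm',((np.array([x,y,z])-s['tool_pos'])/10).round(2),'rv',Ro.from_matrix(R@s['tool_rot'].T).as_rotvec().round(3),'q',s['qpos'].round(2),'F',s['ft_force'].round(1),'gap',round(s['finger_gap'],2))
E
python3 go.py 530.6 59 385
```

```text
t 1.0 d cm [33.41 65.23 15.37] rv [-0.    -0.     1.442] q [ 1.18  0.52 -0.04  1.6   0.02  1.02 -0.11] F [-0.  -0.8  0.2] gap 1.0
```

Call:
play_rows(series=[1,1.5,3,2,0,0,0.08,1,3,6,4,0,0,0.16,1,4.5,9,6,0,0,0.24,1,6.3,12.3,8,0,0,0.32,1,8,15.6,10,0,0,0.4])

```text
time_s: 1.42
tool_pos: [276.2, -436.9, 331.6]
tool_rot: [[0.662, -0.0, 0.75], [-0.75, -0.0, 0.662], [0.0, -1.0, -0.0]]
ft_force: [0.4, -0.7, -0.8]
finger_gap: 1.002
```

Call:
play_rows(series=[1,1.8,3.6,1,0,0,0.08,1,3.6,7.2,2,0,0,0.16,1,5.4,10.8,3,0,0,0.24,1,7.2,14.4,4,0,0,0.32,1,9,18,5,0,0,0.4])

```text
time_s: 1.83
tool_pos: [366.3, -255.6, 382.2]
tool_rot: [[0.903, 0.0, 0.429], [-0.429, -0.001, 0.903], [0.001, -1.0, -0.001]]
ft_force: [1.2, -0.3, 0.2]
finger_gap: 1.0
```

Call:
play_rows(series=[1,1.8,3.6,0.3,0,0,0.08,1,3.6,7.2,0.6,0,0,0.16,1,5.4,10.8,0.8,0,0,0.24,1,7.2,14.4,1,0,0,0.32,1,9,18,1,0,0,0.4])

```text
time_s: 2.25
tool_pos: [456.8, -73.7, 392.9]
tool_rot: [[0.999, 0.002, 0.04], [-0.04, -0.002, 0.999], [0.002, -1.0, -0.002]]
ft_force: [0.1, -0.7, 0.0]
finger_gap: 1.0
```

```bash
python3 go.py 530.6 59 385
```

```text
t 2.25 d cm [ 7.38 13.27 -0.79] rv [0.001 0.002 0.231] q [ 0.55  0.14 -0.59  1.75  0.08  1.28 -0.1 ] F [ 0.1 -0.7  0. ] gap 1.0
```

Call:
play_rows(series=[1,1.8,3.3,0,0,0,0.08,1,3.6,6.6,0,0,0,0.16,1,5.5,10,0,0,0,0.231,1,7.3,13.2,0.2,0,0,0.231,1,7.4,13.3,0.2,0,0,0.231])

```text
time_s: 2.67
tool_pos: [532.2, 65.5, 394.8]
tool_rot: [[0.981, 0.003, -0.196], [0.196, 0.002, 0.981], [0.003, -1.0, 0.002]]
ft_force: [0.5, 1.2, 0.8]
finger_gap: 0.997
```

```bash
python3 - <<'E'
from h import *
snap('wrist','w1');snap('top','t1');snap('scene','s1')
c=np.load('pics/w1.npz');print(-c['R'].T@c['t'].ravel(),c['R'])
E
python3 go.py 530.6 59 385
```

```text
[517.42516539 129.33434949 536.63228032] [[ 0.98071386  0.19543813  0.0020641 ]
 [ 0.18748479 -0.94368283  0.27260259]
 [ 0.0552248  -0.26695815 -0.96212451]]
t 2.82 d cm [-0.01 -0.03 -0.96] rv [ 0.001  0.002 -0.001] q [ 0.31  0.3  -0.69  1.58  0.2   1.34 -0.22] F [-1.2 -1.  -0.7] gap 1.0
```

View pics/w1.png

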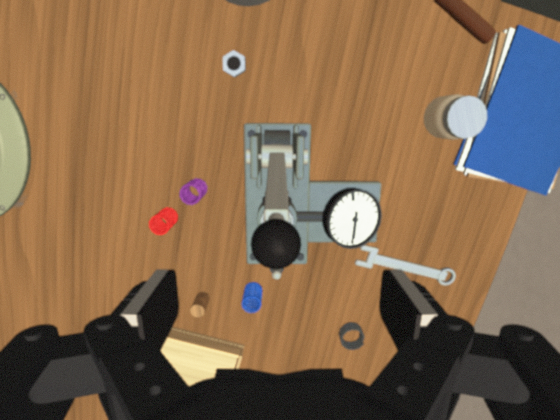

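View pics/s1.png

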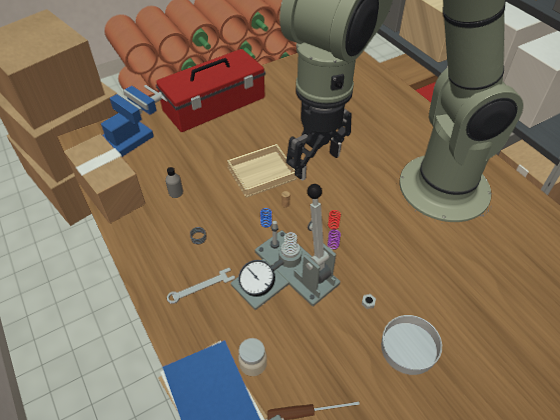

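Run:
```python
from h import *
c=np.load('pics/w1.npz');p=c['p'];d=c['d']
m=(p.max(2)<60)&(d>100)&(d<230); m[300:]=0;m[:,:230]=0;m[:,330:]=0;
v,u=np.nonzero(m);print(u.min(),u.max(),v.min(),v.max(),u.mean(),v.mean(),d[m].min(),np.median(d[m]))
print(at_z(c,[[(u.min()+u.max())/2,(v.min()+v.max())/2]],333.4), proj(c,[[530.6,59,333.4]]))
```

```text
252 299 219 268 275.4508952794357 243.58003255561584 199.71265 205.05711
[[530.83762204  54.09835389 333.4       ]] [[276.64003828 236.21087038]]
```

Call:
play_rows(series=[1,0,-0.2,-2,0,0,0,1,0,-0.2,-4.2,0,0,0,1,0,-0.2,-6.4,0,0,0,1,0,-0.2,-8.3,0,0,0,1,0,-0.2,-8.3,0,0,0])

```text
time_s: 3.23
tool_pos: [529.1, 55.3, 308.8]
tool_rot: [[0.982, -0.002, -0.188], [0.188, -0.002, 0.982], [-0.003, -1.0, -0.002]]
ft_force: [0.0, -2.0, 0.3]
finger_gap: 0.994
```

Call:
play_rows(series=[-1,0,0,0,0,0,0,-1,0,0,0,0,0,0,-1,0,0,0,0,0,0,-1,0,0,0,0,0,0,-1,0,0,0,0,0,0])

```text
time_s: 3.65
tool_pos: [532.2, 55.9, 310.8]
tool_rot: [[0.982, 0.006, -0.188], [0.188, -0.0, 0.982], [0.006, -1.0, -0.002]]
ft_force: [10.5, 2.2, -2.7]
finger_gap: 0.344
```

Call:
play_rows(series=[-1,0,0,0,0,0,0,-1,0,0,0,0,0,0,-1,0,0,0,0,0,0,-1,0,0,0,0,0,0,-1,0,0,0,0,0,0])

```text
time_s: 4.07
tool_pos: [532.3, 56.0, 310.9]
tool_rot: [[0.982, 0.006, -0.188], [0.188, -0.0, 0.982], [0.006, -1.0, -0.001]]
ft_force: [4.5, 2.8, -7.2]
finger_gap: 0.344
```

```bash
python3 - <<'E'
from h import *
snap('wrist','w2');snap('scene','s2')
a=cv2.imread('pics/s2.png')[100:320,220:400]
cv2.imwrite('pics/s2z.png',cv2.resize(a,None,fx=2.7,fy=2.7))
E
python3 go.py 530.6 57 311
```

```text
t 4.17 d cm [-0.18  0.1   0.01] rv [0.    0.006 0.002] q [ 0.3   0.36 -0.68  1.71  0.25  1.15 -0.26] F [ 3.1  2.3 -7.7] gap 0.35
```

View pics/w2.png

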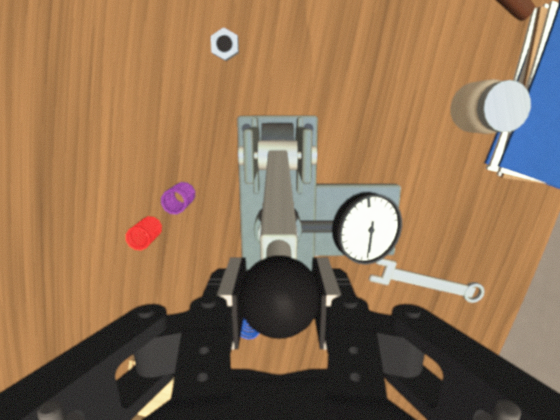

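View pics/s2z.png

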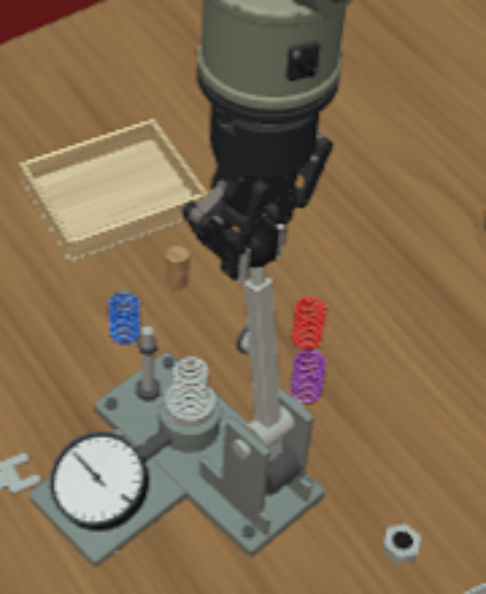

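```bash
cat > arc.py <<'E'
# arc.py b1 b2 ... b5 : deltas (cm) for beam elevation angles
import sys
from h import *
s=telemetry.read_state(); A=np.array([532.3,56.0,310.9]); b0=1.40; r=210
yt=np.array([-.1898,.9818,0])
def P(b): return A+yt*(-r*(np.cos(b)-np.cos(b0)))+np.array([0,0,r*(np.sin(b)-np.sin(b0))])
h=P(0)+yt*r
d=s['tool_pos']-h; print('t',round(s['time_s'],2),'b now',round(float(np.arctan2(d[2],-d@yt)),4),'r',round(float(np.hypot(d[2],d@yt)),1),'F',s['ft_force'].round(1),'q',s['qpos'].round(2))
out=[]
for b in map(float,sys.argv[1:]): print(((P(b)-s['tool_pos'])/10).round(2).tolist())
from scipy.spatial.transform import Rotation as Ro
X=np.array([.9818,.1898,0]);Y=np.array([0,0,-1.]);print('rv',Ro.from_matrix(np.c_[X,Y,np.cross(X,Y)]@s['tool_rot'].T).as_rotvec().round(3))
E
python3 arc.py 1.34 1.26 1.16 1.08 1.0
```

```text
t 4.17 b now 1.3998 r 210.0 F [ 3.1  2.3 -7.7] q [ 0.3   0.36 -0.68  1.71  0.25  1.15 -0.26]
[0.23, -1.21, -0.25]
[0.53, -2.8, -0.7]
[0.91, -4.73, -1.44]
[1.19, -6.21, -2.17]
[1.47, -7.63, -3.02]
rv [0.    0.006 0.002]
```

Call:
play_rows(series=[-1,0.23,-1.21,-0.25,0,0,0,-1,0.53,-2.8,-0.7,0,0,0,-1,0.91,-4.73,-1.44,0,0,0,-1,1.19,-6.21,-2.17,0,0,0,-1,1.47,-7.63,-3.02,0,0,0])

```text
time_s: 4.58
tool_pos: [547.5, -21.6, 281.0]
tool_rot: [[0.982, 0.007, -0.187], [0.187, -0.001, 0.982], [0.007, -1.0, -0.002]]
ft_force: [2.3, 4.1, -1.8]
finger_gap: 0.344
```

```bash
python3 arc.py .92 .84 .76 .68 .6
```

```text
t 4.58 b now 0.9954 r 211.0 F [ 2.3  4.1 -1.8] q [ 0.41  0.4  -0.64  1.73  0.27  1.09 -0.13]
[0.21, -1.22, -0.99]
[0.46, -2.49, -2.06]
[0.69, -3.68, -3.23]
[0.9, -4.76, -4.5]
[1.09, -5.75, -5.84]
rv [0.001 0.007 0.002]
```

Forces stay small.

Call:
play_rows(series=[-1,0.21,-1.22,-0.99,0,0,0,-1,0.46,-2.49,-2.06,0,0,0,-1,0.69,-3.68,-3.23,0,0,0,-1,0.9,-4.76,-4.5,0,0,0,-1,1.09,-5.75,-5.84,0,0,0])

```text
time_s: 5.0
tool_pos: [558.8, -79.6, 221.3]
tool_rot: [[0.982, 0.008, -0.188], [0.188, 0.0, 0.982], [0.008, -1.0, -0.001]]
ft_force: [6.1, 7.4, -2.0]
finger_gap: 0.346
```

```bash
python3 arc.py .53 .46 .39 .32 .25
```

```text
t 5.0 b now 0.5938 r 209.8 F [ 6.1  7.4 -2. ] q [ 0.47  0.49 -0.6   1.76  0.33  0.99 -0.07]
[0.11, -0.72, -1.12]
[0.25, -1.41, -2.41]
[0.36, -2.0, -3.75]
[0.46, -2.51, -5.13]
[0.54, -2.91, -6.54]
rv [-0.     0.008  0.002]
```

Call:
play_rows(series=[-1,0.11,-0.66,-1.12,0,0,0,-1,0.25,-1.33,-2.41,0,0,0,-1,0.36,-1.9,-3.75,0,0,0,-1,0.46,-2.41,-5.13,0,0,0,-1,0.54,-2.8,-6.54,0,0,0])

```text
time_s: 5.42
tool_pos: [564.1, -106.7, 154.4]
tool_rot: [[0.982, 0.007, -0.189], [0.189, 0.002, 0.982], [0.008, -1.0, 0.001]]
ft_force: [3.5, 9.0, 0.1]
finger_gap: 0.345
```

```bash
python3 arc.py .23 .21 .19 .17 .15
```

```text
t 5.42 b now 0.2452 r 207.6 F [3.5 9.  0.1] q [ 0.48  0.58 -0.56  1.79  0.39  0.87 -0.07]
[0.02, -0.3, -0.25]
[0.04, -0.39, -0.66]
[0.06, -0.48, -1.07]
[0.07, -0.55, -1.49]
[0.08, -0.62, -1.9]
rv [-0.002  0.007  0.001]
```

Call:
play_rows(series=[-1,0,0,-0.4,0,0,0,-1,0.01,-0.05,-0.8,0,0,0,-1,0.03,-0.1,-1.2,0,0,0,-1,0.04,-0.15,-1.5,0,0,0,-1,0.05,-0.2,-1.7,0,0,0])

```text
time_s: 5.83
tool_pos: [564.2, -107.2, 136.0]
tool_rot: [[0.982, 0.006, -0.19], [0.19, 0.004, 0.982], [0.007, -1.0, 0.003]]
ft_force: [1.9, -3.8, 1.7]
finger_gap: 0.343
```

```bash
python3 - <<'E'
from h import *
snap('scene','s3')
a=cv2.imread('pics/s3.png')[150:320,210:380]
cv2.imwrite('pics/s3z.png',cv2.resize(a,None,fx=3.5,fy=3.5,interpolation=cv2.INTER_CUBIC))
E
python3 arc.py .12 .1 .08 .06 .04
```

```text
t 5.88 b now 0.1561 r 206.2 F [ 5.7  4.6 -1. ] q [ 0.48  0.61 -0.55  1.8   0.41  0.84 -0.08]
[0.06, -0.48, -0.69]
[0.06, -0.52, -1.11]
[0.07, -0.56, -1.53]
[0.08, -0.59, -1.95]
[0.08, -0.61, -2.37]
rv [-0.002  0.007  0.001]
```

View pics/s3z.png

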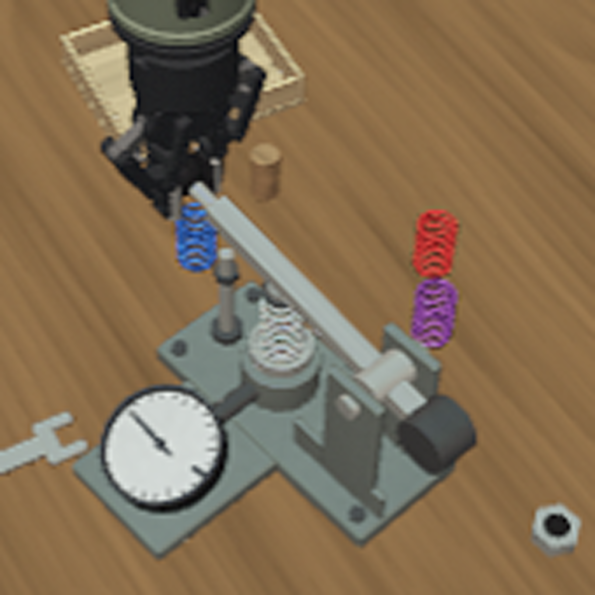

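Call:
play_rows(series=[-1,0,-0.02,-0.3,0,0,0,-1,0,-0.05,-0.5,0,0,0,-1,0,-0.08,-0.7,0,0,0,-1,0,-0.1,-0.9,0,0,0,-1,0,-0.1,-1,0,0,0])

```text
time_s: 6.3
tool_pos: [564.6, -109.4, 125.5]
tool_rot: [[0.982, 0.007, -0.19], [0.19, 0.003, 0.982], [0.007, -1.0, 0.001]]
ft_force: [3.6, 19.0, -0.6]
finger_gap: 0.342
```

Call:
play_rows(series=[-1,0,0,-0.1,0,0,0,-1,0,0,-0.2,0,0,0,-1,0,0,-0.3,0,0,0,-1,0,0,-0.4,0,0,0,-1,0,0,-0.4,0,0,0])

```text
time_s: 6.72
tool_pos: [564.4, -108.1, 120.9]
tool_rot: [[0.981, 0.006, -0.192], [0.192, 0.004, 0.981], [0.007, -1.0, 0.002]]
ft_force: [1.8, 7.4, 0.4]
finger_gap: 0.343
```

```bash
python3 arc.py .04
```

```text
t 6.72 b now 0.0835 r 203.6 F [1.8 7.4 0.4] q [ 0.47  0.63 -0.54  1.81  0.43  0.81 -0.09]
[0.1, -0.68, -0.86]
rv [-0.004  0.006 -0.002]
```

Call:
play_rows(series=[-1,0,0.05,-0.1,0,0,0,-1,0,0.05,-0.2,0,0,0,-1,0,0.05,-0.3,0,0,0,-1,0,0.05,-0.4,0,0,0,-1,0,0.05,-0.4,0,0,0])

```text
time_s: 7.13
tool_pos: [564.3, -107.4, 116.7]
tool_rot: [[0.982, 0.006, -0.191], [0.191, 0.004, 0.982], [0.007, -1.0, 0.003]]
ft_force: [3.6, 2.3, 1.0]
finger_gap: 0.342
```

Call:
play_rows(series=[-1,0,0,-0.1,0,0,0,-1,0,0,-0.2,0,0,0,-1,0,0,-0.3,0,0,0,-1,0,0,-0.3,0,0,0,-1,0,0,-0.3,0,0,0])

```text
time_s: 7.55
tool_pos: [564.3, -107.5, 113.6]
tool_rot: [[0.982, 0.006, -0.19], [0.19, 0.004, 0.982], [0.007, -1.0, 0.003]]
ft_force: [5.1, -0.0, 3.2]
finger_gap: 0.343
```

Call:
play_rows(series=[-1,0,0,-0.1,0,0,0,-1,0,0,-0.2,0,0,0,-1,0,0,-0.3,0,0,0,-1,0,0,-0.3,0,0,0,-1,0,0,-0.3,0,0,0])

```text
time_s: 7.97
tool_pos: [564.0, -106.7, 110.5]
tool_rot: [[0.981, 0.006, -0.193], [0.193, 0.005, 0.981], [0.006, -1.0, 0.004]]
ft_force: [-0.0, 3.0, 5.8]
finger_gap: 0.336
```

```bash
python3 - <<'E'
from h import *
snap('scene','s4')
a=cv2.imread('pics/s4.png')[150:320,210:380]
cv2.imwrite('pics/s4z.png',cv2.resize(a,None,fx=3.5,fy=3.5,interpolation=cv2.INTER_CUBIC))
E
python3 arc.py .04
```

```text
t 8.02 b now 0.0327 r 201.5 F [1.  4.3 5.8] q [ 0.46  0.64 -0.53  1.82  0.44  0.79 -0.1 ]
[0.13, -0.83, 0.18]
rv [-0.005  0.006 -0.003]
```

View pics/s4z.png

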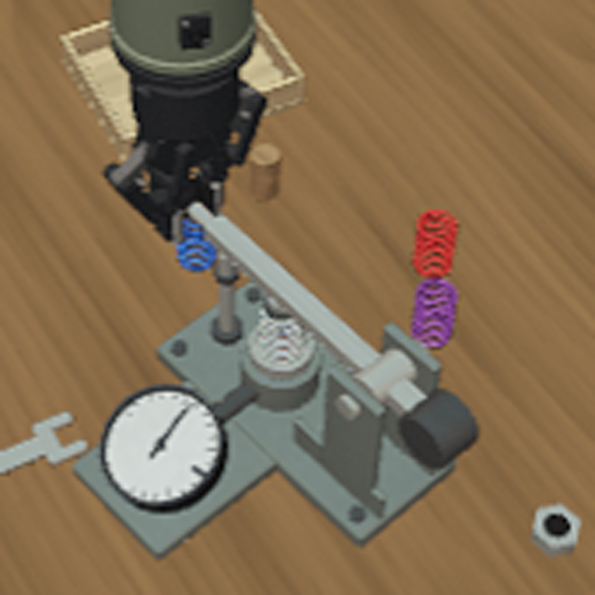

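Call:
play_rows(series=[-1,0,0,-0.1,0,0,0,-1,0,0,-0.2,0,0,0,-1,0,0,-0.2,0,0,0,-1,0,0,-0.2,0,0,0,-1,0,0,-0.2,0,0,0])

```text
time_s: 8.43
tool_pos: [564.0, -106.7, 108.7]
tool_rot: [[0.981, 0.006, -0.195], [0.195, 0.004, 0.981], [0.007, -1.0, 0.003]]
ft_force: [0.8, 0.1, 6.9]
finger_gap: 0.338
```

Call:
play_rows(series=[-1,0,0,-0.05,0,0,0,-1,0,0,-0.1,0,0,0,-1,0,0,-0.15,0,0,0,-1,0,0,-0.15,0,0,0,-1,0,0,-0.15,0,0,0])

```text
time_s: 8.85
tool_pos: [564.0, -106.8, 107.4]
tool_rot: [[0.98, 0.006, -0.197], [0.197, 0.003, 0.98], [0.007, -1.0, 0.002]]
ft_force: [1.1, 0.0, 8.4]
finger_gap: 0.337
```

Run:
```python
from h import *
for i in range(3):
    s=telemetry.read_state(); print(s['tool_pos'].round(2),s['ft_force'].round(2)); snap('scene','s5')
a=cv2.imread('pics/s5.png')[150:320,210:380]
cv2.imwrite('pics/s5z.png',cv2.resize(a,None,fx=3.5,fy=3.5,interpolation=cv2.INTER_CUBIC))
```

```text
[ 564.02 -106.77  107.35] [1.14 0.04 8.35]
[ 564.   -106.76  107.33] [ 0.44 -0.74  8.6 ]
[ 564.   -106.78  107.35] [ 1.14 -0.73  6.88]
```

View pics/s5z.png

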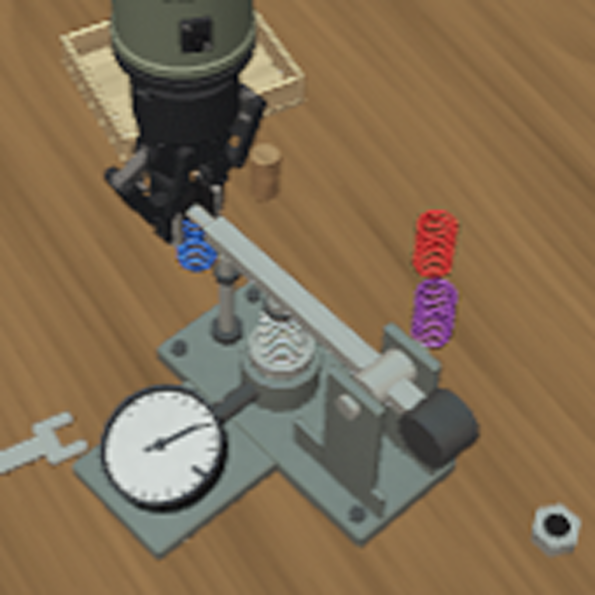

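Call:
play_rows(series=[-1,0,0,-0.05,0,0,0,-1,0,0,-0.1,0,0,0,-1,0,0,-0.1,0,0,0,-1,0,0,-0.1,0,0,0,-1,0,0,-0.1,0,0,0])

```text
time_s: 9.42
tool_pos: [564.0, -106.8, 106.5]
tool_rot: [[0.98, 0.006, -0.199], [0.199, 0.003, 0.98], [0.007, -1.0, 0.001]]
ft_force: [0.8, 0.0, 8.0]
finger_gap: 0.343
```

Call:
play_rows(series=[-1,0,0,-0.05,0,0,0,-1,0,0,-0.1,0,0,0,-1,0,0,-0.1,0,0,0,-1,0,0,-0.1,0,0,0,-1,0,0,-0.1,0,0,0])

```text
time_s: 9.83
tool_pos: [564.0, -106.8, 105.8]
tool_rot: [[0.98, 0.007, -0.201], [0.201, 0.002, 0.98], [0.007, -1.0, 0.001]]
ft_force: [1.2, -0.5, 9.1]
finger_gap: 0.34
```

Run:
```python
from h import *
for i in range(3):
    s=telemetry.read_state(); print(s['tool_pos'].round(2),s['ft_force'].round(2)); snap('scene','s6')
a=cv2.imread('pics/s6.png')[150:320,210:380]
cv2.imwrite('pics/s6z.png',cv2.resize(a,None,fx=3.5,fy=3.5,interpolation=cv2.INTER_CUBIC))
```

```text
[ 564.01 -106.83  105.79] [ 1.24 -0.46  9.07]
[ 564.05 -106.86  105.8 ] [ 0.9  -0.49  8.14]
[ 564.03 -106.87  105.78] [ 0.39  0.22 10.29]
```

View pics/s6z.png

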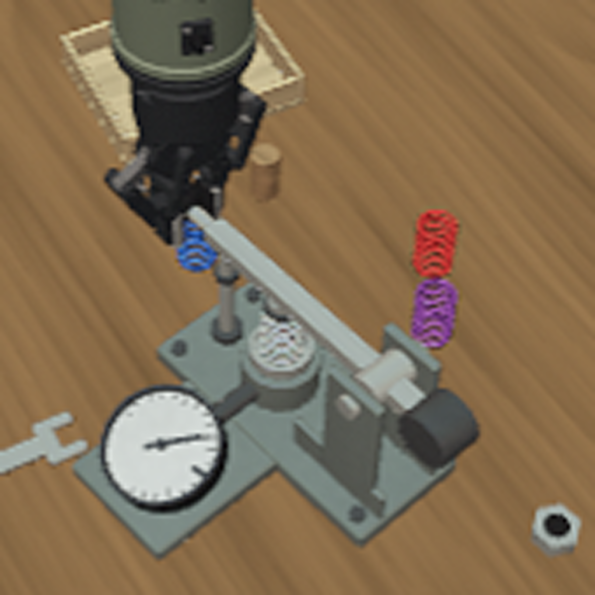

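Call:
play_rows(series=[-1,0,0,-0.05,0,0,0,-1,0,0,-0.1,0,0,0,-1,0,0,-0.1,0,0,0,-1,0,0,-0.1,0,0,0,-1,0,0,-0.1,0,0,0])

```text
time_s: 10.4
tool_pos: [564.0, -106.9, 105.0]
tool_rot: [[0.979, 0.007, -0.203], [0.203, 0.001, 0.979], [0.007, -1.0, -0.0]]
ft_force: [0.0, 0.2, 9.3]
finger_gap: 0.342
```

Call:
play_rows(series=[-1,0,0,-0.05,0,0,0,-1,0,0,-0.1,0,0,0,-1,0,0,-0.1,0,0,0,-1,0,0,-0.1,0,0,0,-1,0,0,-0.1,0,0,0])

```text
time_s: 10.82
tool_pos: [564.1, -106.9, 104.4]
tool_rot: [[0.979, 0.007, -0.205], [0.205, 0.001, 0.979], [0.007, -1.0, -0.001]]
ft_force: [0.6, -1.0, 10.5]
finger_gap: 0.343
```

```bash
cat > look.py <<'E'
import sys
from h import *
n=sys.argv[1]
for i in range(3):
    s=telemetry.read_state(); print(round(s['time_s'],2),s['tool_pos'].round(2),s['ft_force'].round(2)); snap('scene',n)
a=cv2.imread(f'pics/{n}.png')[150:320,210:380]
cv2.imwrite(f'pics/{n}z.png',cv2.resize(a,None,fx=3.5,fy=3.5,interpolation=cv2.INTER_CUBIC))
E
python3 look.py s7
```

```text
10.82 [ 564.05 -106.88  104.38] [ 0.61 -1.02 10.54]
10.87 [ 564.03 -106.92  104.36] [ 0.33 -0.32 10.54]
10.92 [ 564.02 -106.9   104.34] [ 1.01 -0.42  9.96]
```

View pics/s7z.png

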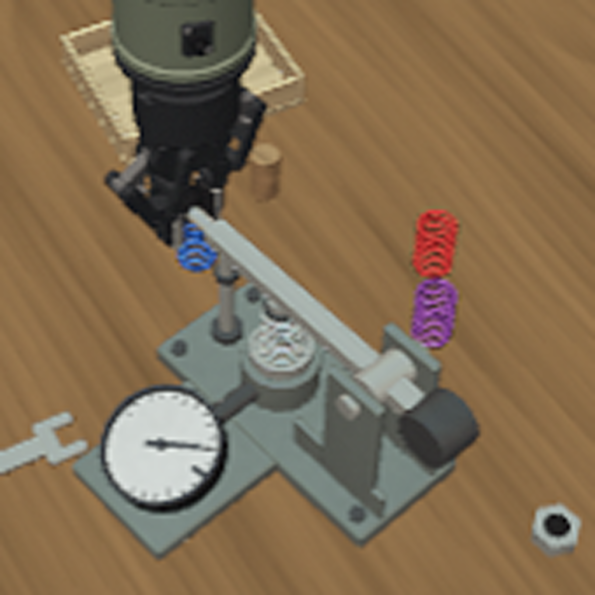

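Call:
play_rows(series=[-1,0,0,-0.05,0,0,0,-1,0,0,-0.1,0,0,0,-1,0,0,-0.1,0,0,0,-1,0,0,-0.1,0,0,0,-1,0,0,-0.1,0,0,0])

```text
time_s: 11.38
tool_pos: [564.0, -106.9, 103.7]
tool_rot: [[0.978, 0.007, -0.206], [0.206, -0.0, 0.979], [0.007, -1.0, -0.002]]
ft_force: [-0.7, 0.2, 10.9]
finger_gap: 0.343
```

```bash
python3 look.py s8
```

```text
11.38 [ 564.02 -106.91  103.67] [-0.72  0.23 10.89]
11.43 [ 564.01 -106.89  103.64] [-0.92  0.22 11.75]
11.48 [ 564.03 -106.9   103.68] [-0.69 -0.33 11.24]
```

View pics/s8z.png

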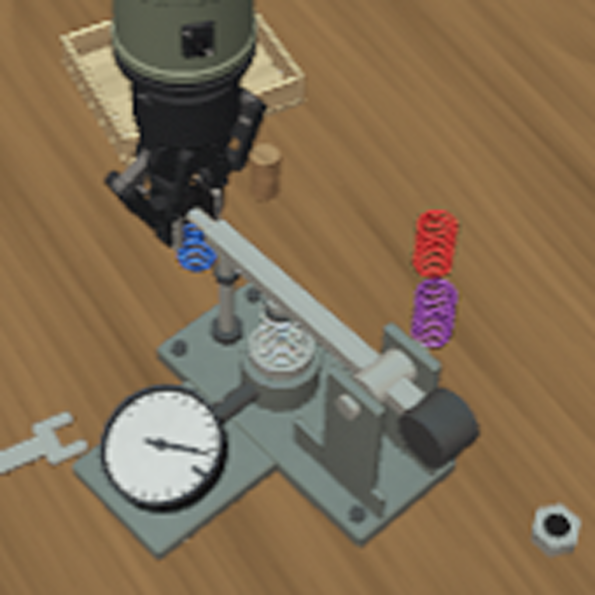

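Call:
play_rows(series=[-1,0,0,-0.05,0,0,0,-1,0,0,-0.1,0,0,0,-1,0,0,-0.1,0,0,0,-1,0,0,-0.1,0,0,0,-1,0,0,-0.1,0,0,0])

```text
time_s: 11.95
tool_pos: [564.0, -106.9, 103.0]
tool_rot: [[0.978, 0.008, -0.208], [0.208, -0.001, 0.978], [0.007, -1.0, -0.002]]
ft_force: [0.6, -0.3, 11.0]
finger_gap: 0.338
```

```bash
python3 look.py s9
```

```text
11.95 [ 564.03 -106.93  103.01] [ 0.6  -0.26 11.02]
12.0 [ 564.01 -106.97  103.01] [-0.66  0.34 10.8 ]
12.05 [ 564.04 -106.93  103.  ] [-0.86  0.52 11.37]
```

View pics/s9z.png

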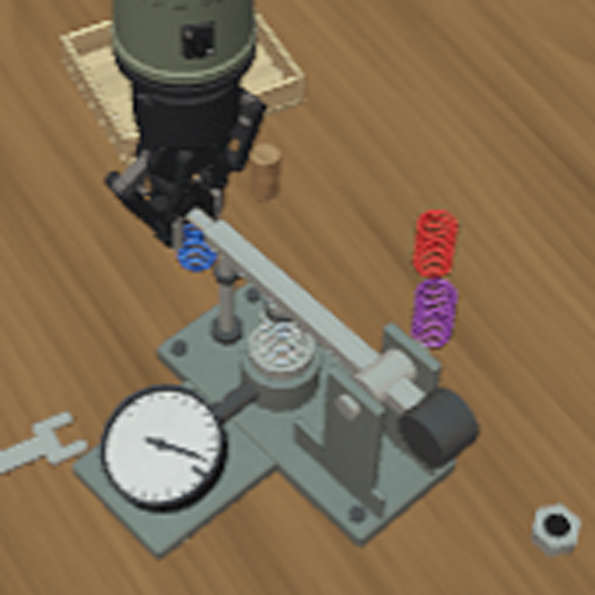

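Call:
play_rows(series=[-1,0,0,-0.05,0,0,0,-1,0,0,-0.1,0,0,0,-1,0,0,-0.1,0,0,0,-1,0,0,-0.1,0,0,0,-1,0,0,-0.1,0,0,0])

```text
time_s: 12.52
tool_pos: [564.0, -107.0, 102.4]
tool_rot: [[0.978, 0.008, -0.209], [0.209, -0.002, 0.978], [0.007, -1.0, -0.003]]
ft_force: [-0.4, -0.8, 11.9]
finger_gap: 0.336
```

```bash
python3 look.py s10
```

```text
12.52 [ 564.01 -106.95  102.37] [-0.44 -0.84 11.85]
12.57 [ 564.04 -106.98  102.39] [-0.76 -0.25 12.37]
12.62 [ 564.02 -106.99  102.37] [-0.55  0.42 12.86]
```

View pics/s10z.png

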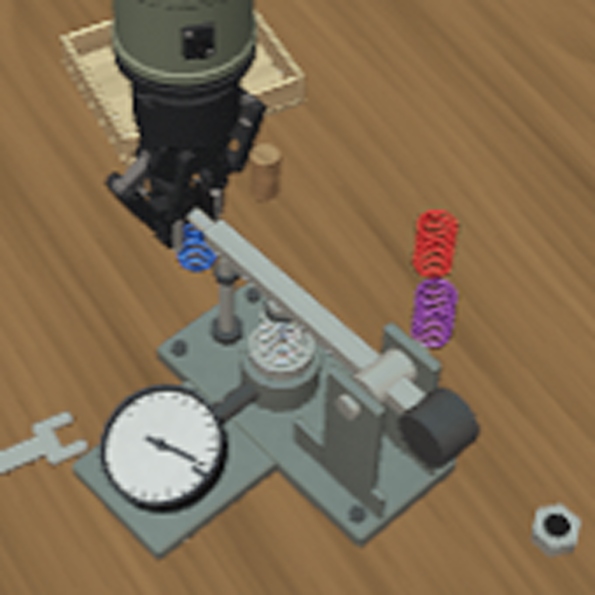

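Call:
play_rows(series=[-1,0,0,-0.05,0,0,0,-1,0,0,-0.1,0,0,0,-1,0,0,-0.1,0,0,0,-1,0,0,-0.1,0,0,0,-1,0,0,-0.1,0,0,0])

```text
time_s: 13.08
tool_pos: [564.0, -107.0, 101.8]
tool_rot: [[0.977, 0.008, -0.211], [0.211, -0.002, 0.978], [0.007, -1.0, -0.004]]
ft_force: [-1.1, -0.2, 14.1]
finger_gap: 0.343
```

```bash
python3 look.py s11
```

```text
13.08 [ 564.04 -107.01  101.84] [-1.08 -0.19 14.1 ]
13.13 [ 564.02 -106.98  101.83] [-0.64  0.73 14.24]
13.18 [ 564.03 -107.01  101.84] [-1.33 -0.72 14.19]
```

View pics/s11z.png

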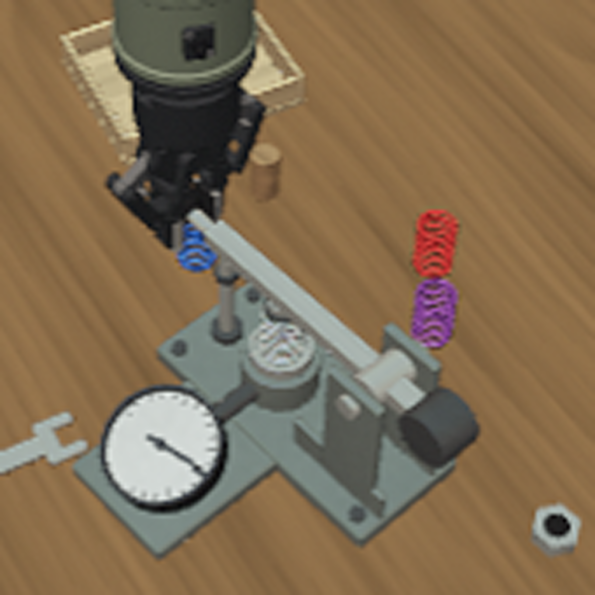

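```bash
cat > dial.py <<'E'
import sys
from fit import *
v=o.x
def rect(n,out,tilt=np.arcsin(19/45.),S=600,cam=None,dc=(0,0)):
    c=np.load(f'pics/{n}.npz')
    jj,ii=np.meshgrid(np.arange(S),np.arange(S)); # rows up = zero(-y); clockwise right= -x(upslope)
    a=(S/2-ii)/(S/2)*50; b=(jj-S/2)/(S/2)*50
    P=np.stack([115-b*np.cos(tilt),-a,v[4]+b*np.sin(tilt)],-1).reshape(-1,3)
    cs,sn=np.cos(v[2]),np.sin(v[2]); R=np.array([[cs,-sn,0],[sn,cs,0],[0,0,1]])
    W=P@R.T+np.array([v[0],v[1],0])
    uv=proj(c,W).reshape(S,S,2).astype(np.float32)+np.float32(dc)
    im=cv2.remap(c['p'][:,:,::-1].copy(),uv[...,0],uv[...,1],cv2.INTER_CUBIC)
    cv2.imwrite(f'pics/{out}.png',im); return im
if __name__=='__main__':
    rect(sys.argv[1],sys.argv[1]+'d')
E
python3 dial.py s11; python3 dial.py s10; python3 -c "
import cv2,numpy as np
cv2.imwrite('pics/d1011.png',cv2.resize(np.hstack([cv2.imread('pics/s10d.png'),cv2.imread('pics/s11d.png')]),(800,400)))"
```

```text
(no output)
```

View pics/d1011.png

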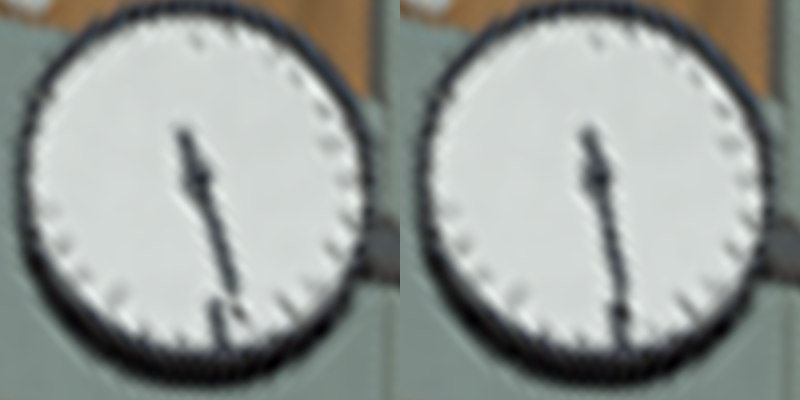

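Call:
play_rows(series=[-1,0,0,-0.03,0,0,0,-1,0,0,-0.06,0,0,0,-1,0,0,-0.08,0,0,0,-1,0,0,-0.08,0,0,0,-1,0,0,-0.08,0,0,0])

```text
time_s: 13.65
tool_pos: [564.1, -107.0, 101.6]
tool_rot: [[0.977, 0.008, -0.212], [0.212, -0.003, 0.977], [0.008, -1.0, -0.005]]
ft_force: [-2.2, 0.2, 16.1]
finger_gap: 0.337
```

```bash
python3 look.py s12; for i in 8 9 12; do python3 dial.py s$i; done;  python3 -c "
import cv2,numpy as np
cv2.imwrite('pics/d12.png',cv2.resize(np.hstack([cv2.imread(f'pics/s{i}d.png') for i in (9,11,12)]),(800,267)))"
```

```text
13.65 [ 564.07 -107.03  101.63] [-2.22  0.15 16.11]
13.7 [ 564.05 -106.99  101.61] [-3.09 -0.17 15.93]
13.75 [ 564.07 -107.    101.63] [-1.86 -0.12 15.99]
```

View pics/d12.png

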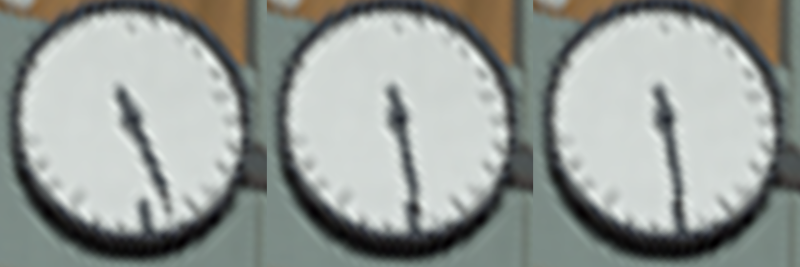

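Call:
play_rows(series=[-1,0,0,-0.01,0,0,0,-1,0,0,-0.01,0,0,0,-1,0,0,-0.01,0,0,0,-1,0,0,-0.01,0,0,0,-1,0,0,-0.01,0,0,0])

```text
time_s: 14.22
tool_pos: [564.0, -107.0, 102.0]
tool_rot: [[0.977, 0.009, -0.214], [0.214, -0.004, 0.977], [0.008, -1.0, -0.005]]
ft_force: [-2.1, 0.1, 13.8]
finger_gap: 0.342
```

```bash
python3 - <<'E'
from h import *
s=telemetry.read_state();print(s['tool_pos'],s['ft_force'])
snap('scene','s13');snap('top','t13')
E
cat > prof.py <<'E'
# darkness profile around the dial; refine centre by the black-ring fit in rectified picture
import sys
from dial import *
for n in sys.argv[1:]:
    im=rect(n,n+'d').astype(float).mean(2)
    for rr in (20,27,31,36,41):
        R=rr*6; th=np.radians(np.arange(100,215,2.))
        # centre found by eye offset below
        cx,cy=C if (C:=globals().get('C')) else (300,300)
E
python3 dial.py s13
python3 - <<'E'
import cv2
im=cv2.imread('pics/s13d.png');cv2.imwrite('pics/s13dd.png',im)
E
```

```text
[ 564.04381552 -107.02773032  101.98376592] [-2.11462719  0.11926068 13.79264691]
```

View pics/s13d.png

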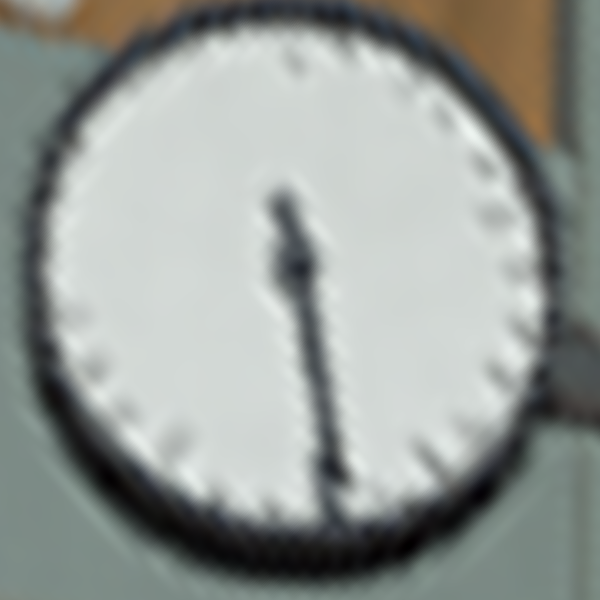

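Call:
play_rows(series=[-1,0,0,-0.04,0,0,0,-1,0,0,-0.06,0,0,0,-1,0,0,-0.08,0,0,0,-1,0,0,-0.08,0,0,0,-1,0,0,-0.08,0,0,0])

```text
time_s: 14.73
tool_pos: [564.0, -107.1, 101.7]
tool_rot: [[0.977, 0.009, -0.215], [0.215, -0.004, 0.977], [0.008, -1.0, -0.006]]
ft_force: [-1.4, 0.3, 15.7]
finger_gap: 0.341
```

```bash
python3 look.py s14
cat > ang.py <<'E'
import sys
from dial import *
cx,cy=295,268   # hub in rectified picture
for n in sys.argv[1:]:
    im=cv2.GaussianBlur(rect(n,n+'d').astype(np.float32).mean(2),(0,0),2)
    th=np.radians(np.arange(140,200,.5)); out=[]
    for R in (60,80,100,120,140,160,190,205,225,235):
        x=(cx+R*np.sin(th)).astype(np.float32);y=(cy-R*np.cos(th)).astype(np.float32)
        p=cv2.remap(im,x[None],y[None],cv2.INTER_LINEAR)[0]; w=np.clip(p.max()*.9-p,0,None)-0; w[w<.5*w.max()]=0
        out.append((R,round(float((th*w).sum()/w.sum()),3),int(p.min())))
    print(n,out)
E
python3 ang.py s0 scene0 s9 s10 s11 s12 s13 s14 2>/dev/null || python3 ang.py scene0 s9 s10 s11 s12 s13 s14
```

```text
14.73 [ 564.02 -107.07  101.68] [-1.4   0.33 15.72]
14.78 [ 564.02 -107.09  101.7 ] [-1.95 -0.25 15.18]
14.83 [ 564.03 -107.06  101.7 ] [-1.9   0.44 14.6 ]
scene0 [(60, 3.15, 126), (80, nan, 192), (100, nan, 209), (120, nan, 208), (140, nan, 209), (160, nan, 208), (190, 2.997, 104), (205, 3.001, 79), (225, 2.997, 83), (235, 2.997, 83)]
s9 [(60, 2.655, 84), (80, 2.709, 82), (100, 2.707, 66), (120, 2.701, 93), (140, 2.719, 70), (160, 2.708, 73), (190, 2.874, 107), (205, 3.001, 80), (225, 2.997, 85), (235, 2.997, 85)]
s10 [(60, 2.796, 87), (80, 2.78, 84), (100, 2.809, 84), (120, 2.807, 86), (140, 2.819, 82), (160, 2.823, 87), (190, 2.993, 111), (205, 2.952, 83), (225, 2.997, 86), (235, 2.997, 87)]
s11 [(60, 2.884, 94), (80, 2.913, 80), (100, 2.923, 86), (120, 2.919, 78), (140, 2.919, 84), (160, 2.919, 95), (190, 2.97, 86), (205, 2.971, 44), (225, 2.986, 88), (235, 2.996, 85)]
s12 [(60, 2.899, 85), (80, 2.932, 78), (100, 2.945, 81), (120, 2.931, 93), (140, 2.94, 93), (160, 2.949, 83), (190, 2.985, 68), (205, 2.997, 64), (225, 2.99, 72), (235, 2.99, 82)]
s13 [(60, 2.899, 84), (80, 2.932, 77), (100, 2.945, 81), (120, 2.928, 93), (140, 2.94, 92), (160, 2.949, 91), (190, 2.965, 63), (205, 2.966, 41), (225, 2.975, 99), (235, 2.998, 89)]
s14 [(60, 2.899, 84), (80, 2.933, 78), (100, 2.945, 81), (120, 2.931, 94), (140, 2.94, 92), (160, 2.949, 86), (190, 2.978, 56), (205, 2.981, 57), (225, 2.992, 78), (235, 2.993, 82)]ang.py:10: RuntimeWarning: invalid value encountered in scalar divide
  out.append((R,round(float((th*w).sum()/w.sum()),3),int(p.min())))
```

```bash
sed -i 's/A=np.array(\[.*\]); b0=1.40/A=np.array([564.05,-107.07,101.7]); b0=0.0/' arc.py; python3 arc.py .02 .06 .12 .18 .25
```

```text
t 14.88 b now 0.0001 r 210.0 F [-1.5  0.1 15.3] q [ 0.45  0.65 -0.52  1.83  0.46  0.77 -0.1 ]
[0.0, 0.0, 0.42]
[-0.01, 0.03, 1.26]
[-0.03, 0.15, 2.51]
[-0.06, 0.33, 3.76]
[-0.12, 0.64, 5.19]
rv [ 0.005  0.009 -0.026]
```

Call:
play_rows(series=[-1,0,0,0.42,0,0,0,-1,-0.01,0.03,1.26,0,0,0,-1,-0.03,0.15,2.51,0,0,-0.01,-1,-0.06,0.33,3.76,0,0,-0.02,-1,-0.12,0.64,5.19,0,0,-0.02])

```text
time_s: 15.3
tool_pos: [562.7, -100.1, 153.8]
tool_rot: [[0.981, 0.008, -0.196], [0.196, -0.004, 0.981], [0.008, -1.0, -0.006]]
ft_force: [4.1, 22.3, -7.4]
finger_gap: 0.335
```

```bash
python3 arc.py .32 .4 .48 .56 .64
```

```text
t 15.3 b now 0.2515 r 209.5 F [ 4.1 22.3 -7.4] q [ 0.47  0.58 -0.56  1.8   0.4   0.86 -0.08]
[-0.07, 0.35, 1.39]
[-0.18, 0.93, 2.96]
[-0.32, 1.63, 4.48]
[-0.47, 2.45, 5.94]
[-0.65, 3.39, 7.33]
rv [ 0.004  0.008 -0.007]
```

Call:
play_rows(series=[-1,-0.07,0.6,1.39,0,0,0,-1,-0.18,1.2,2.96,0,0,0,-1,-0.32,1.9,4.4,0,0,0,-1,-0.47,2.7,5.8,0,0,0,-1,-0.65,3.6,7.2,0,0,0])

```text
time_s: 15.72
tool_pos: [554.1, -56.6, 224.2]
tool_rot: [[0.979, 0.004, -0.203], [0.203, 0.005, 0.979], [0.004, -1.0, 0.004]]
ft_force: [5.5, 45.6, -40.3]
finger_gap: 0.189
```

```bash
python3 arc.py .72 .8 .88 .96 1.04
```

```text
t 15.72 b now 0.6577 r 200.4 F [  5.5  45.6 -40.3] q [ 0.45  0.48 -0.62  1.77  0.32  0.99 -0.09]
[0.01, 0.08, 1.6]
[-0.21, 1.21, 2.81]
[-0.45, 2.44, 3.94]
[-0.71, 3.75, 4.95]
[-0.97, 5.14, 5.86]
rv [-0.004  0.004 -0.013]
```

```bash
python3 look.py s15
python3 - <<'E'
from h import *
snap('wrist','w15')
E
```

```text
15.72 [554.1  -56.65 224.2 ] [  5.51  45.59 -40.31]
15.77 [553.96 -54.81 226.44] [ -8.6   38.55 -31.78]
15.82 [554.   -55.85 225.13] [  1.54  39.82 -35.53]
```

View pics/s15z.png

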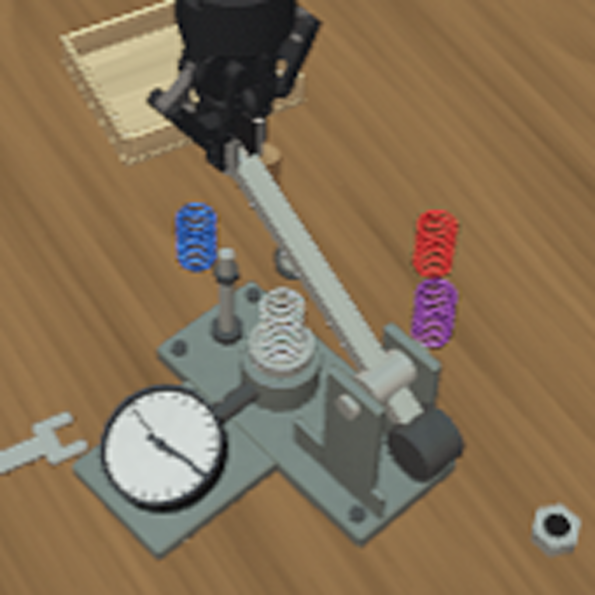

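View pics/w15.png

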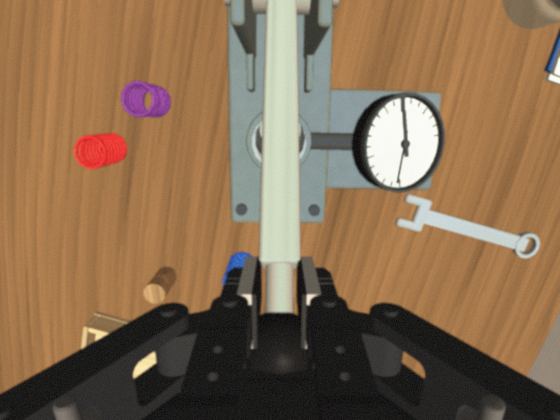

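Call:
play_rows(series=[1,0,0,0,0,0,0,1,0,0,0,0,0,0,1,0,0,0,0,0,0,1,0,0,0,0,0,0,1,0,0,0,0,0,0])

```text
time_s: 16.33
tool_pos: [554.1, -57.5, 224.0]
tool_rot: [[0.979, 0.004, -0.202], [0.202, 0.004, 0.979], [0.005, -1.0, 0.003]]
ft_force: [0.0, -0.9, 0.9]
finger_gap: 0.882
```

```bash
python3 look.py s16
python3 - <<'E'
from h import *
snap('wrist','w16');snap('top','t16')
E
```

```text
16.33 [554.1 -57.5 224. ] [ 0.   -0.87  0.85]
16.38 [554.13 -57.39 224.04] [-0.08  0.81 -0.35]
16.43 [554.15 -57.26 224.01] [ 0.33 -0.09  0.67]
```

View pics/s16z.png

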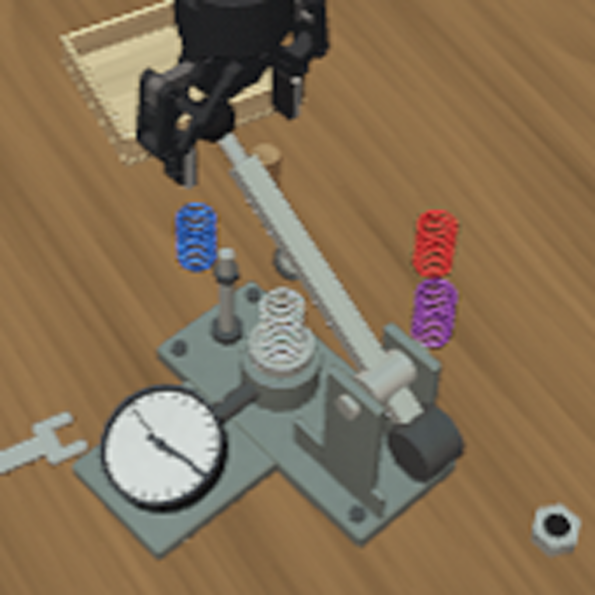

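View pics/w16.png

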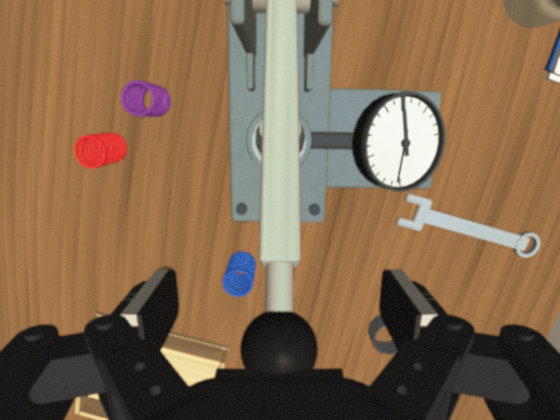

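Run:
```python
from fit import *
v=o.x
c=np.load('pics/w16.npz')
S=np.load('pics/s16.npz')
f=lambda b:loc(v[:2],v[2],ball(b))
for b in np.arange(.6,.9,.03): print(round(b,2),f(b).round(1),'w',proj(c,f(b))[0].round(1),'s',proj(S,f(b))[0].round(1))
```

```text
0.6 [557.3 -78.8 244.6] w [276.8 343. ] s [271.3 183.9]
0.63 [556.6 -75.2 249.7] w [277.  343.3] s [272.3 183.2]
0.66 [555.9 -71.5 254.8] w [277.1 343.1] s [273.3 182.6]
0.69 [555.1 -67.6 259.7] w [277.2 342.4] s [274.4 182. ]
0.72 [554.4 -63.6 264.5] w [277.4 341. ] s [275.6 181.5]
0.75 [553.6 -59.5 269.1] w [277.6 338.9] s [276.8 181.1]
0.78 [552.7 -55.2 273.7] w [277.8 336. ] s [278.1 180.8]
0.81 [551.9 -50.8 278.1] w [278.  332.1] s [279.4 180.5]
0.84 [551.  -46.2 282.4] w [278.3 327. ] s [280.8 180.3]
0.87 [550.1 -41.6 286.5] w [278.6 320.6] s [282.2 180.2]
0.9 [549.2 -36.8 290.5] w [278.9 312.7] s [283.6 180.1]
```

Call:
play_rows(series=[1,0.15,-1,0,0,0,-0.012,1,0.3,-2.05,0,0,0,-0.012,1,0.3,-2.05,0,0,0,-0.012,-1,0.3,-2.05,0,0,0,-0.012,-1,0.3,-2.05,0,0,0,-0.012])

```text
time_s: 17.0
tool_pos: [557.1, -77.7, 223.9]
tool_rot: [[0.982, 0.004, -0.191], [0.191, 0.004, 0.982], [0.005, -1.0, 0.003]]
ft_force: [0.2, 0.5, 0.2]
finger_gap: 0.752
```

Call:
play_rows(series=[-1,0,0,0,0,0,0,-1,0,0,0,0,0,0,-1,0,0,0,0,0,0,-1,0,0,0,0,0,0,-1,0,0,0,0,0,0])

```text
time_s: 17.42
tool_pos: [558.3, -77.2, 224.4]
tool_rot: [[0.982, 0.007, -0.191], [0.191, 0.005, 0.982], [0.007, -1.0, 0.003]]
ft_force: [6.6, -0.1, 0.8]
finger_gap: 0.341
```

```bash
python3 look.py s17
python3 - <<'E'
from h import *
snap('wrist','w17')
E
```

```text
17.42 [558.29 -77.18 224.42] [ 6.59 -0.05  0.76]
17.47 [558.28 -77.21 224.41] [7.63 1.74 0.16]
17.52 [558.27 -77.2  224.4 ] [ 7.21 -0.31 -0.06]
```

View pics/w17.png

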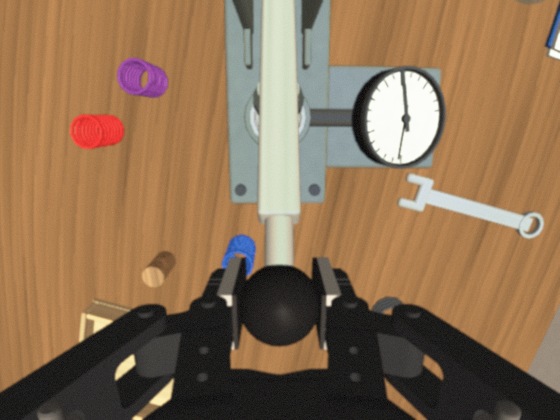

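View pics/s17z.png

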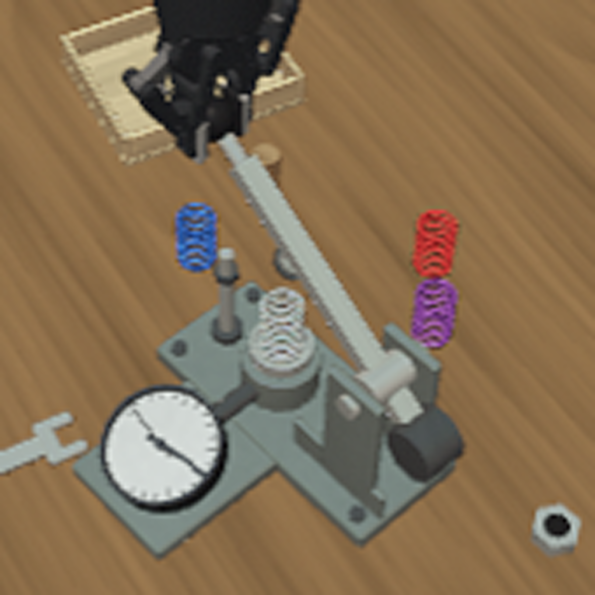

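```bash
sed -i 's/A=np.array(\[.*\]); b0=0.0/A=np.array([558.3,-77.2,224.4]); b0=0.605/' arc.py; python3 arc.py .66 .72 .78 .84 .9
```

```text
t 17.62 b now 0.605 r 210.0 F [ 6.8 -0.7  0.4] q [ 0.47  0.49 -0.61  1.75  0.32  0.99 -0.06]
[-0.13, 0.67, 0.93]
[-0.28, 1.46, 1.9]
[-0.44, 2.3, 2.82]
[-0.61, 3.2, 3.69]
[-0.8, 4.15, 4.51]
rv [-0.005  0.007 -0.001]
```

Call:
play_rows(series=[-1,-0.13,0.67,0.93,0,0,0,-1,-0.28,1.46,1.9,0,0,0,-1,-0.44,2.3,2.82,0,0,0,-1,-0.61,3.2,3.69,0,0,0,-1,-0.8,4.15,4.51,0,0,0])

```text
time_s: 18.03
tool_pos: [550.1, -34.6, 270.5]
tool_rot: [[0.981, 0.007, -0.192], [0.192, 0.005, 0.981], [0.008, -1.0, 0.003]]
ft_force: [3.2, 2.2, -6.8]
finger_gap: 0.341
```

```bash
python3 arc.py .97 1.04 1.11 1.18 1.24
```

```text
t 18.03 b now 0.9077 r 210.1 F [ 3.2  2.2 -6.8] q [ 0.43  0.42 -0.64  1.73  0.27  1.08 -0.1 ]
[-0.2, 1.04, 0.77]
[-0.44, 2.26, 1.56]
[-0.68, 3.53, 2.26]
[-0.94, 4.84, 2.86]
[-1.16, 6.0, 3.31]
rv [-0.005  0.007 -0.002]
```

Call:
play_rows(series=[-1,-0.2,1.04,0.87,0,0,0,-1,-0.44,2.26,1.66,0,0,0,-1,-0.68,3.53,2.36,0,0,0,-1,-0.94,4.84,2.96,0,0,0,-1,-1.16,6.0,3.41,0,0,0])

```text
time_s: 18.45
tool_pos: [538.0, 27.1, 305.1]
tool_rot: [[0.981, 0.007, -0.192], [0.192, 0.005, 0.981], [0.008, -1.0, 0.003]]
ft_force: [4.1, 3.3, -12.0]
finger_gap: 0.343
```

```bash
python3 arc.py 1.3 1.36 1.42 1.48 1.54
```

```text
t 18.45 b now 1.2503 r 210.9 F [  4.1   3.3 -12. ] q [ 0.35  0.37 -0.67  1.72  0.24  1.14 -0.2 ]
[-0.18, 1.01, 0.22]
[-0.41, 2.21, 0.52]
[-0.65, 3.43, 0.74]
[-0.89, 4.66, 0.9]
[-1.12, 5.89, 0.97]
rv [-0.005  0.007 -0.002]
```

Call:
play_rows(series=[-1,-0.18,1.01,0.22,0,0,0,-1,-0.41,2.21,0.52,0,0,0,-1,-0.65,3.43,0.74,0,0,0,-1,-0.89,4.66,0.9,0,0,0,-1,-1.12,5.89,0.97,0,0,0])

```text
time_s: 18.87
tool_pos: [526.5, 87.2, 315.3]
tool_rot: [[0.981, 0.007, -0.192], [0.192, 0.005, 0.981], [0.008, -1.0, 0.003]]
ft_force: [-0.1, 0.1, -0.2]
finger_gap: 0.009
```

Call:
play_rows(series=[-1,-0.1,0.6,0,0,0,0,-1,-0.2,1.2,0,0,0,0,-1,-0.3,1.8,0,0,0,0,-1,-0.35,2,-0.05,0,0,0,-1,-0.35,2,-0.05,0,0,0])

```text
time_s: 19.28
tool_pos: [522.9, 107.4, 314.6]
tool_rot: [[0.981, 0.007, -0.192], [0.192, 0.004, 0.981], [0.008, -1.0, 0.003]]
ft_force: [0.4, 0.1, -0.4]
finger_gap: 0.0
```

```bash
python3 arc.py 1.7; python3 look.py s18; python3 dial.py s18
```

```text
t 19.28 b now 1.6435 r 210.2 F [ 0.4  0.1 -0.4] q [ 0.22  0.35 -0.7   1.71  0.25  1.16 -0.35]
[-0.26, 1.15, -0.14]
rv [-0.004  0.007 -0.003]
19.28 [522.95 107.44 314.62] [ 0.39  0.15 -0.43]
19.33 [523.05 107.   314.63] [-0.32  0.67  0.49]
19.38 [523.12 106.75 314.65] [-0.29  0.01  0.35]
```

View pics/s18z.png

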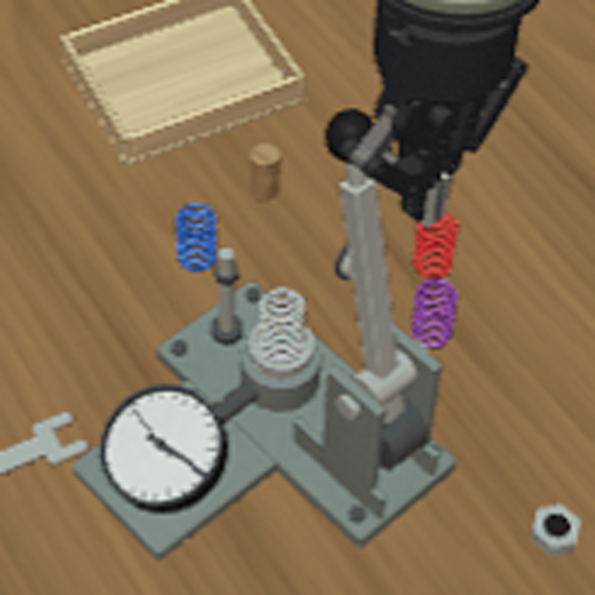

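View pics/s18d.png

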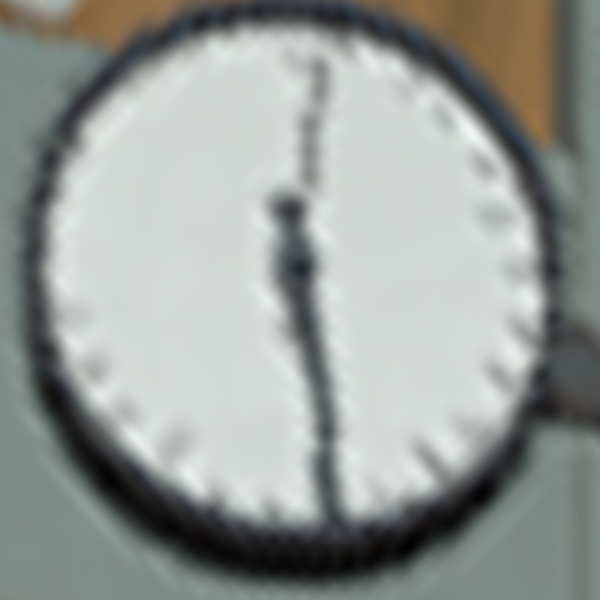

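Run:
```python
from dial import *
a=rect('w17','w17d');b=rect('w16','w16d')
cv2.imwrite('pics/wd.png',cv2.resize(np.hstack([b,a]),(800,400)))
```

```text
(no output)
```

View pics/wd.png

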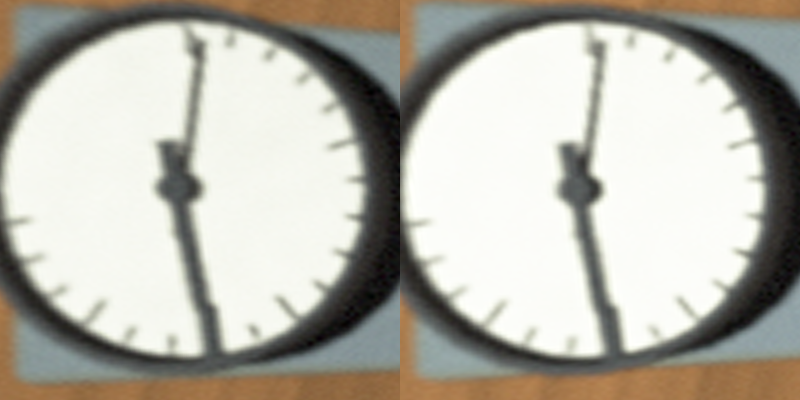

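```bash
python3 - <<'E'
from fit import *
v=o.x
S=np.load('pics/s18.npz')
f=lambda b:loc(v[:2],v[2],ball(b))
for b in np.arange(1.25,1.75,.04): print(round(b,2),f(b).round(1),'s',proj(S,f(b))[0].round(1))
print(np.load('pics/w17.npz')['intrinsics'])
E
python3 go.py 540 5 400
```

```text
1.25 [537.   26.4 325.3] s [304.2 185.1]
1.29 [535.4  34.3 327.8] s [306.9 186.3]
1.33 [533.9  42.2 329.9] s [309.6 187.7]
1.37 [532.4  50.3 331.8] s [312.4 189.3]
1.41 [530.8  58.4 333.3] s [315.2 191. ]
1.45 [529.2  66.6 334.5] s [318.1 192.8]
1.49 [527.6  74.8 335.3] s [321.  194.8]
1.53 [526.   83.  335.8] s [323.9 196.9]
1.57 [524.4  91.2 336. ] s [326.8 199.1]
1.61 [522.8  99.5 335.8] s [329.8 201.5]
1.65 [521.2 107.7 335.3] s [332.8 203.9]
1.69 [519.7 115.9 334.5] s [335.7 206.6]
1.73 [518.1 124.1 333.3] s [338.6 209.3]
[[344.23741979   0.         278.63203114]
 [  0.         344.23741979 214.70005318]
 [  0.           0.           1.        ]]
t 19.43 d cm [  1.69 -10.17   8.53] rv [-0.004  0.007 -0.002] q [ 0.22  0.35 -0.7   1.71  0.25  1.16 -0.35] F [-0.8 -0.1  0.2] gap -0.0
```

Call:
play_rows(series=[-1,0,0,3.8,0,0,0,-1,0,0,7.6,0,0,0,-1,0.7,-3.8,7.6,0,0,0,-1,1.3,-7.5,7.6,0,0,0,-1,2,-11.3,7.6,0,0,0])

```text
time_s: 19.85
tool_pos: [543.2, -8.0, 391.4]
tool_rot: [[0.981, 0.008, -0.192], [0.192, 0.004, 0.981], [0.009, -1.0, 0.002]]
ft_force: [0.7, -0.4, -0.1]
finger_gap: -0.0
```

```bash
python3 go.py 541.5 -6 313
```

```text
t 19.85 d cm [-0.17  0.2  -7.84] rv [-0.004  0.008 -0.002] q [ 0.41  0.31 -0.66  1.57  0.19  1.32 -0.08] F [ 0.7 -0.4 -0.1] gap -0.0
```

Call:
play_rows(series=[-1,-0.2,0,-2.5,0,0,0,-1,-0.2,0,-5,0,0,0,-1,-0.2,0.2,-7.6,0,0,0,-1,-0.3,0.9,-7.6,0,0,0,-1,-0.5,1.8,-7.6,0,0,0])

```text
time_s: 20.27
tool_pos: [538.0, 9.8, 315.2]
tool_rot: [[0.982, 0.006, -0.191], [0.191, 0.004, 0.982], [0.007, -1.0, 0.003]]
ft_force: [-0.2, -1.0, 0.2]
finger_gap: -0.003
```

```bash
python3 go.py 525 87 315
```

```text
t 20.27 d cm [-1.3   7.72 -0.02] rv [-0.004  0.006 -0.001] q [ 0.37  0.35 -0.66  1.7   0.23  1.16 -0.15] F [-0.2 -1.   0.2] gap -0.0
```

Call:
play_rows(series=[-1,-0.2,1.3,0,0,0,0,-1,-0.5,2.8,0,0,0,0,-1,-0.8,4.4,0,0,0,0,-1,-1.1,6,0,0,0,0,-1,-1.2,6.8,0,0,0,0])

```text
time_s: 20.68
tool_pos: [525.9, 80.7, 317.3]
tool_rot: [[0.981, 0.009, -0.193], [0.193, 0.005, 0.981], [0.01, -1.0, 0.003]]
ft_force: [-0.5, -0.2, 0.7]
finger_gap: -0.005
```

Call:
play_rows(series=[-1,-0.05,0.5,0,0,0,0,-1,-0.1,0.9,0,0,0,0,-1,-0.1,0.9,0,0,0,0,-1,0.1,-0.5,0,0,0,0,-1,0.7,-3.5,0,0,0,0])

```text
time_s: 21.1
tool_pos: [532.6, 47.9, 317.9]
tool_rot: [[0.98, 0.009, -0.197], [0.197, 0.006, 0.98], [0.01, -1.0, 0.004]]
ft_force: [0.3, -0.1, -0.6]
finger_gap: -0.003
```

```bash
python3 look.py s19; python3 go.py 700 -10 200
```

```text
21.1 [532.6   47.94 317.86] [ 0.28 -0.05 -0.62]
21.15 [534.1   39.33 317.25] [ 2.1  -9.22  1.04]
21.2 [533.75  40.88 317.13] [ 0.08  0.74 -0.97]
t 21.25 d cm [ 16.67  -5.3  -11.72] rv [-0.004  0.009  0.001] q [ 0.32  0.35 -0.67  1.71  0.23  1.16 -0.22] F [ 0.7  0.8 -0.3] gap -0.0
```

View pics/s19z.png

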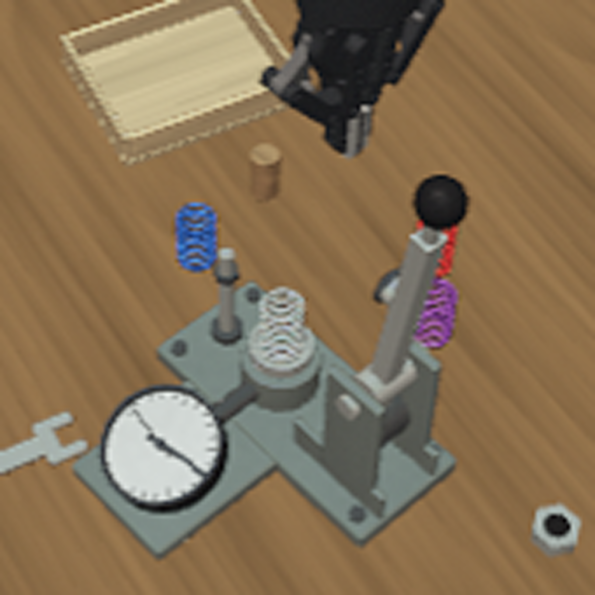

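Call:
play_rows(series=[-1,3.6,-1,-1,0,0,0,-1,7.2,-2,-2.5,0,0,0,-1,10.8,-3,-4,0,0,0,-1,14.4,-4,-5.5,0,0,0,-1,18,-5,-7,0,0,0])

```text
time_s: 21.67
tool_pos: [714.9, -7.7, 246.3]
tool_rot: [[0.982, 0.008, -0.188], [0.188, 0.004, 0.982], [0.009, -1.0, 0.002]]
ft_force: [0.3, 0.1, 0.9]
finger_gap: -0.001
```

Call:
play_rows(series=[-1,2,-0.6,-3,0,0,0,-1,4,-1.2,-6,0,0,0,-1,6,-1.8,-9,0,0,0,-1,6.2,-1.8,-10.5,0,0,0,-1,6.2,-1.8,-10.5,0,0,0])

```text
time_s: 22.08
tool_pos: [775.5, -25.7, 136.3]
tool_rot: [[0.982, 0.002, -0.188], [0.188, 0.004, 0.982], [0.003, -1.0, 0.004]]
ft_force: [-0.6, -0.4, 0.2]
finger_gap: 0.001
```

```bash
python3 go.py 778 -28 138
python3 - <<'E'
from h import *
snap('wrist','w20')
snap('top','t20');snap('scene','s20')
E
```

```text
t 22.08 d cm [ 0.25 -0.23  0.17] rv [-0.004  0.002  0.002] q [ 0.22  0.91 -0.53  1.18  0.44  1.16 -0.12] F [-0.6 -0.4  0.2] gap 0.0
```

View pics/w20.png

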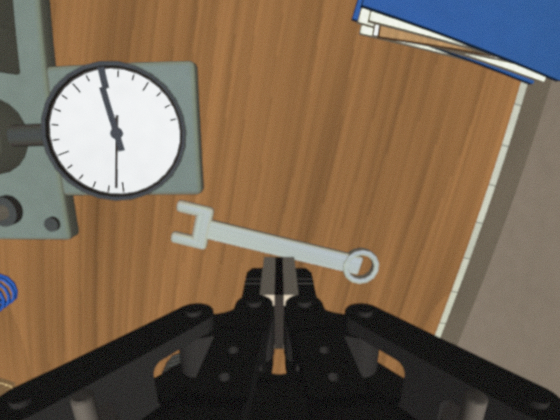

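Run:
```python
import cv2
a=cv2.imread('pics/w20.png')[55:205,40:195]
cv2.imwrite('pics/w20z.png',cv2.resize(a,None,fx=3.9,fy=3.9,interpolation=cv2.INTER_CUBIC))
```

```text
(no output)
```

View pics/w20z.png

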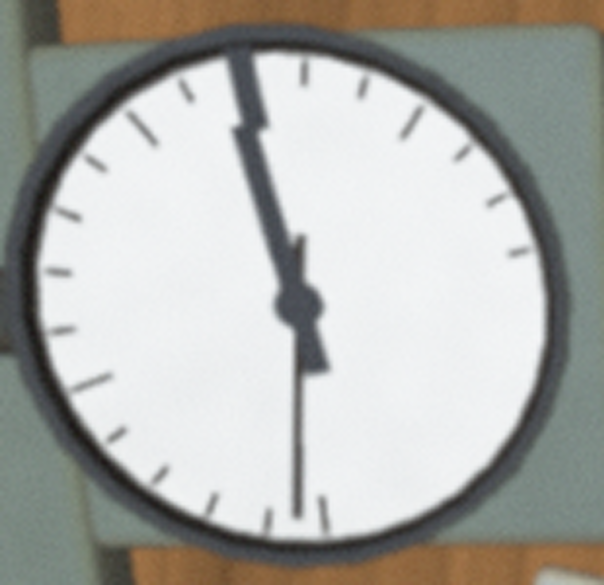

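Run:
```python
import numpy as np
m={.25:(268,520),.5:(212,504),.75:(161,475),1.0:(117,435),1.5:(63,330),1.75:(59,272),2:(68,215),2.25:(95,163),2.75:(187,90),3.25:(305,72),3.5:(364,87),4:(462,153),4.25:(498,200),4.5:(519,252)}
th=np.array(list(m));X=np.array(list(m.values()),float)
B=np.c_[np.ones(len(th)),np.cos(th),np.sin(th)]
c,r,_,_=np.linalg.lstsq(B,X,rcond=None);print(c, np.abs(B@c-X).max(0))
A=c[1:].T
def ang(d): e=np.linalg.solve(A,d); return np.arctan2(e[1],e[0])%(2*np.pi),np.hypot(*e)
C=c[0]
for n,p in dict(tab_in=(253,127),tab_out=(240,52),zero=(325,515),maj125=(91,383),maj25=(142,128),maj375=(412,122)).items(): print(n,ang(np.array(p)-C))
for n,p in dict(hand_hub=(np.array((243,129))-(299,305)),hand_tail=(np.array((243,129))-(316,370)),needle=(np.array((297,517))-(299,305)),needle2=(np.array((297,517))-(300,236))).items(): print(n,ang(p))
```

```text
[[ 299.89260223  303.69473159]
 [  26.71155959  228.2327881 ]
 [-237.15075833    5.63566534]] [7.08392637 6.22660094]
tab_in (np.float64(3.0006555614762864), np.float64(0.784688562736746))
tab_out (np.float64(3.0263857869991693), np.float64(1.1133387771746683))
zero (np.float64(6.2814731993478174), np.float64(0.9258727174968062))
maj125 (np.float64(1.2305125228815492), np.float64(0.9732347669116108))
maj25 (np.float64(2.506776745796576), np.float64(0.9737741974136385))
maj375 (np.float64(3.76360741718673), np.float64(0.962519378965283))
hand_hub (np.float64(2.951777067833372), np.float64(0.7889893497403131))
hand_tail (np.float64(2.965825187861663), np.float64(1.0771871824086767))
needle (np.float64(0.1211456925719823), np.float64(0.9329298297687801))
needle2 (np.float64(0.1223273856089998), np.float64(1.236714353413371))
```

```bash
python3 go.py 543.4 -6.8 200
```

```text
t 22.23 d cm [-23.37   1.83   5.68] rv [-0.004  0.01   0.001] q [ 0.22  0.9  -0.53  1.18  0.44  1.16 -0.12] F [0.2 0.4 0.6] gap 0.0
```

Call:
play_rows(series=[1,-2.5,0.2,3,0,0,0,1,-6,0.5,5,0,0,0,1,-9.8,0.8,6.2,0,0,0,1,-13.6,1.1,6.2,0,0,0,1,-17,1.4,6,0,0,0])

```text
time_s: 22.65
tool_pos: [605.4, -10.8, 206.7]
tool_rot: [[0.982, 0.015, -0.189], [0.189, 0.003, 0.982], [0.015, -1.0, -0.0]]
ft_force: [0.5, -0.8, 0.4]
finger_gap: 0.707
```

```bash
python3 go.py 543.4 -6.8 190
```

```text
t 22.65 d cm [-6.2   0.4  -1.67] rv [-0.003  0.015  0.001] q [ 0.33  0.57 -0.61  1.67  0.37  1.   -0.21] F [ 0.5 -0.8  0.4] gap 0.71
```

Call:
play_rows(series=[1,-2.5,0.2,-0.5,-0.003,0.015,0,1,-5,0.4,-1,-0.003,0.015,0,1,-6.2,0.4,-1.6,-0.003,0.015,0,1,-6.2,0.4,-1.6,-0.003,0.015,0,1,-6.2,0.4,-1.6,-0.003,0.015,0])

```text
time_s: 23.07
tool_pos: [543.7, -6.9, 192.8]
tool_rot: [[0.982, 0.003, -0.189], [0.189, -0.001, 0.982], [0.003, -1.0, -0.002]]
ft_force: [1.0, 0.6, 0.4]
finger_gap: 1.002
```

```bash
python3 go.py 543.4 -6.8 190; python3 look.py s21
python3 - <<'E'
from h import *
snap('wrist','w21')
c=np.load('pics/w21.npz')
for z in (62,66,112): print(z,proj(c,[[543.4,-6.8,z]]).round(1))
E
```

```text
t 23.07 d cm [-0.03  0.01 -0.28] rv [0.001 0.003 0.001] q [ 0.36  0.5  -0.62  1.83  0.36  0.92 -0.24] F [1.  0.6 0.4] gap 1.0
23.07 [543.67  -6.92 192.78] [0.96 0.56 0.37]
23.12 [544.25  -6.8  192.53] [ 0.34 -0.05  0.49]
23.17 [544.42  -6.76 192.15] [0.3  1.15 0.59]
62 [[278.  203.9]]
66 [[278.  205.1]]
112 [[278. 222.]]
```

View pics/w21.png

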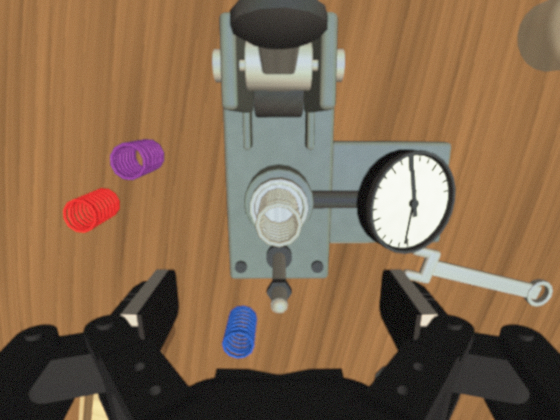

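View pics/s21.png

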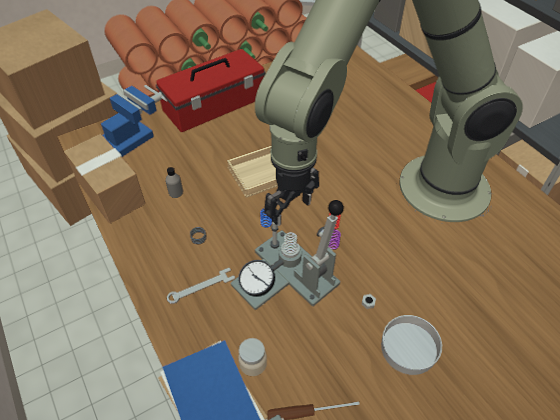

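Call:
play_rows(series=[1,-0.08,-0.07,-3,0,0,0,1,-0.08,-0.07,-6,0,0,0,1,-0.08,-0.07,-9,0,0,0,1,-0.08,-0.07,-11,0,0,0,1,-0.08,-0.07,-12,0,0,0])

```text
time_s: 23.68
tool_pos: [542.7, -7.3, 69.0]
tool_rot: [[0.982, -0.001, -0.189], [0.189, 0.0, 0.982], [-0.001, -1.0, 0.0]]
ft_force: [0.4, -0.5, 0.1]
finger_gap: 0.997
```

```bash
python3 go.py 543.5 -7.5 70; python3 look.py s22
```

```text
t 23.68 d cm [ 0.08 -0.02  0.1 ] rv [-0.    -0.001  0.001] q [ 0.28  0.67 -0.52  1.92  0.51  0.69 -0.36] F [ 0.4 -0.5  0.1] gap 1.0
23.68 [542.69  -7.25  69.  ] [ 0.37 -0.51  0.06]
23.73 [542.48  -7.22  68.57] [-1.78  0.21 -2.17]
23.78 [543.03  -7.14  70.31] [-0.23  0.09  0.37]
```

View pics/s22z.png

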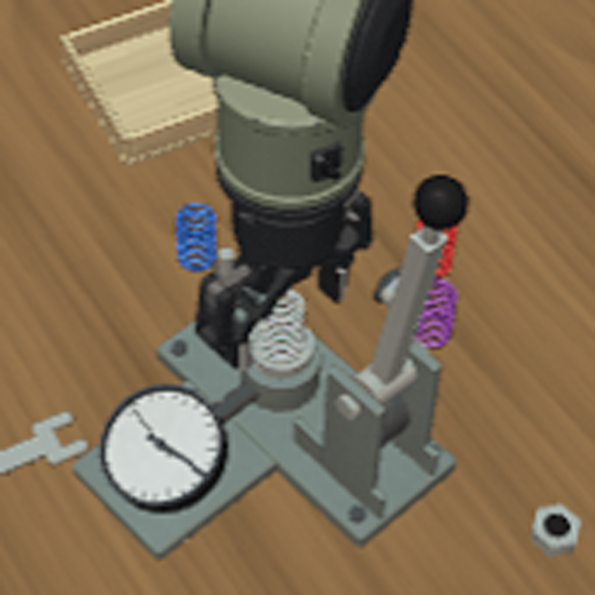

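Call:
play_rows(series=[-1,0,0,0,0,0,0,-1,0,0,0,0,0,0,-1,0,0,0,0,0,0,-1,0,0,0,0,0,0,-1,0,0,0,0,0,0])

```text
time_s: 24.25
tool_pos: [544.0, -7.2, 72.2]
tool_rot: [[0.982, 0.002, -0.189], [0.189, -0.0, 0.982], [0.002, -1.0, -0.0]]
ft_force: [-0.1, -0.5, 2.6]
finger_gap: 0.356
```

Call:
play_rows(series=[-1,0,0,0,0,0,0,-1,0,0,0,0,0,0,-1,0,0,0,0,0,0,-1,0,0,0.5,0,0,0,-1,0,0,1,0,0,0])

```text
time_s: 24.67
tool_pos: [543.8, -7.2, 82.3]
tool_rot: [[0.982, 0.001, -0.189], [0.189, 0.0, 0.982], [0.001, -1.0, -0.0]]
ft_force: [0.6, 0.8, -1.2]
finger_gap: 0.363
```

```bash
python3 look.py s23
```

```text
24.67 [543.79  -7.16  82.34] [ 0.56  0.81 -1.21]
24.72 [544.35  -7.07  83.37] [ 0.64 -0.29  0.76]
24.77 [544.43  -7.12  83.04] [-0.61  0.79 -1.1 ]
```

View pics/s23z.png

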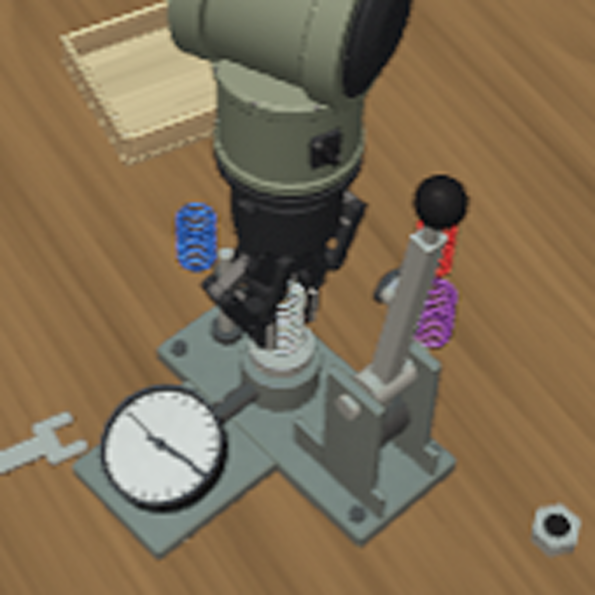

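```bash
python3 - <<'E'
from h import *
c=np.load('pics/t20.npz');p=c['p']
o=[None]
viewer.camera('top'); r=viewer.outline_of('scrap_tin','top'); r=[q for q in r if q['position'][0]<200][0]
cc=np.array(cv2.minEnclosingCircle(np.argwhere(r['region'])[:,::-1].astype(np.float32))[0]);print(cc,at_z(c,[cc],36),at_z(c,[cc],20))
viewer.camera('scene'); c=viewer.get_calibration('scene'); r=viewer.outline_of('scrap_tin','scene')
r=[q for q in r if q['position'][0]>350][0]
print(r['position'])
for P in ([430,349],[430,345],[433,345],[430,353]):
    a=np.linspace(0,2*np.pi,40,endpoint=False); X=np.c_[P[0]+68*np.cos(a),P[1]+68*np.sin(a),np.full(40,36)]
    uv=proj(c,X); d=cv2.distanceTransform((~r['region']).astype(np.uint8),cv2.DIST_L2,3)+cv2.distanceTransform(r['region'].astype(np.uint8),cv2.DIST_L2,3)
    print(P,[round(float(d[int(v),int(u)]),0) for u,v in uv])
E
python3 go.py 430 -10 200
```

```text
[138.02528381 264.27612305] [[431.77335022 343.0255883   36.        ]] [[431.80281465 346.83607127  20.        ]]
[408.6, 342.2]
[430, 349] [6.0, 6.0, 6.0, 6.0, 7.0, 7.0, 5.0, 4.0, 3.0, 1.0, 1.0, 2.0, 3.0, 3.0, 2.0, 2.0, 2.0, 1.0, 1.0, 1.0, 1.0, 1.0, 1.0, 1.0, 1.0, 1.0, 1.0, 1.0, 1.0, 1.0, 2.0, 2.0, 2.0, 3.0, 2.0, 2.0, 3.0, 5.0, 5.0, 6.0]
[430, 345] [6.0, 6.0, 6.0, 7.0, 8.0, 7.0, 6.0, 5.0, 5.0, 3.0, 1.0, 1.0, 2.0, 2.0, 1.0, 1.0, 1.0, 1.0, 1.0, 1.0, 1.0, 2.0, 1.0, 1.0, 1.0, 1.0, 1.0, 1.0, 1.0, 1.0, 1.0, 1.0, 1.0, 1.0, 1.0, 1.0, 2.0, 4.0, 5.0, 5.0]
[433, 345] [5.0, 5.0, 6.0, 5.0, 6.0, 6.0, 7.0, 5.0, 4.0, 4.0, 1.0, 1.0, 1.0, 1.0, 1.0, 1.0, 1.0, 1.0, 2.0, 1.0, 1.0, 1.0, 1.0, 1.0, 1.0, 1.0, 1.0, 1.0, 1.0, 1.0, 1.0, 1.0, 1.0, 1.0, 1.0, 1.0, 1.0, 3.0, 4.0, 4.0]
[430, 353] [6.0, 6.0, 5.0, 6.0, 6.0, 5.0, 3.0, 2.0, 1.0, 1.0, 3.0, 4.0, 5.0, 5.0, 4.0, 3.0, 3.0, 2.0, 1.0, 1.0, 1.0, 1.0, 1.0, 1.0, 1.0, 1.0, 2.0, 3.0, 2.0, 3.0, 3.0, 4.0, 4.0, 4.0, 4.0, 4.0, 4.0, 6.0, 6.0, 6.0]
t 25.02 d cm [-11.39  -0.28  11.79] rv [0.    0.002 0.001] q [ 0.29  0.65 -0.53  1.91  0.49  0.71 -0.35] F [ 0.9 -0.  -1.2] gap 0.36
```

Call:
play_rows(series=[-1,0,0,3,0,0,0,-1,0,0,6.5,0,0,0,-1,-1,0,10,0,0,0,-1,-4,0,12,0,0,0,-1,-7,0,12,0,0,0])

```text
time_s: 25.43
tool_pos: [474.9, -6.7, 205.2]
tool_rot: [[0.982, 0.007, -0.188], [0.188, -0.0, 0.982], [0.007, -1.0, -0.001]]
ft_force: [0.2, -0.1, -0.9]
finger_gap: 0.361
```

Call:
play_rows(series=[-1,-2.5,0,0,0,0,0,-1,-4.5,1,0,0,0,0,-1,-4.5,4.5,0,0,0,0,-1,-4.5,8,0,0,0,0,-1,-4.5,11.5,0,0,0,0])

```text
time_s: 25.85
tool_pos: [429.7, 109.2, 205.5]
tool_rot: [[0.982, 0.008, -0.187], [0.187, -0.0, 0.982], [0.007, -1.0, -0.002]]
ft_force: [1.8, -0.1, -2.4]
finger_gap: 0.359
```

```bash
python3 go.py 432 344 130
```

```text
t 25.85 d cm [ 0.23 23.48 -7.55] rv [0.    0.008 0.003] q [ 0.21  0.34 -0.72  2.06  0.3   0.84 -0.5 ] F [ 1.8 -0.1 -2.4] gap 0.36
```

Call:
play_rows(series=[-1,0,3.5,0,0,0,0,-1,0.1,7,0,0,0,0,-1,0.2,10.5,0,0,0,0,-1,0.2,14,0,0,0,0,-1,0.2,17.5,0,0,0,0])

```text
time_s: 26.27
tool_pos: [431.3, 285.8, 205.3]
tool_rot: [[0.982, 0.007, -0.187], [0.187, -0.001, 0.982], [0.007, -1.0, -0.002]]
ft_force: [0.7, -0.3, -0.6]
finger_gap: 0.361
```

Call:
play_rows(series=[-1,0,3,-0.5,0,0,0,-1,0,5.5,-2,0,0,0,-1,0,6,-5,0,0,0,-1,0,6,-8,0,0,0,-1,0,6,-9,0,0,0])

```text
time_s: 26.68
tool_pos: [429.7, 345.1, 111.7]
tool_rot: [[0.982, 0.004, -0.188], [0.188, -0.003, 0.982], [0.003, -1.0, -0.004]]
ft_force: [-0.5, -1.1, -1.7]
finger_gap: 0.357
```

```bash
python3 go.py 432 344 15
python3 - <<'E'
from h import *
snap('scene','s24');snap('wrist','w24')
cv2.imwrite('pics/s24z.png',cv2.resize(cv2.imread('pics/s24.png')[230:400,320:500],None,fx=3.3,fy=3.3))
E
```

```text
t 26.68 d cm [ 0.23 -0.11 -9.67] rv [0.003 0.004 0.002] q [-0.33  0.64 -0.64  1.87  0.52  0.8  -1.06] F [-0.5 -1.1 -1.7] gap 0.36
```

View pics/s24z.png

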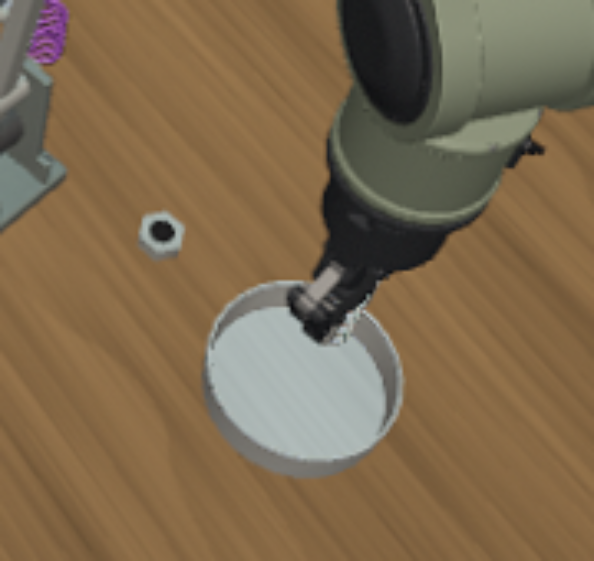

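View pics/w24.png

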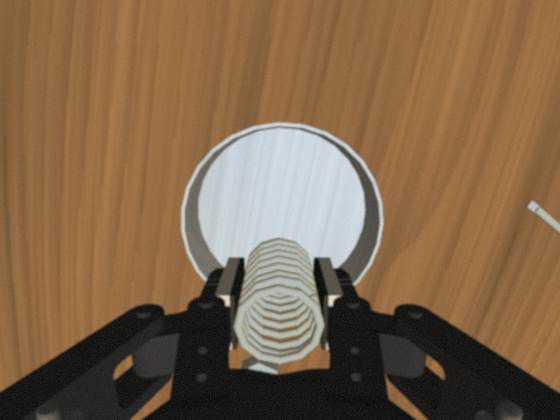

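Run:
```python
from h import *
c=np.load('pics/w24.npz')
print(at_z(c,[[281,208]],3)); 
u=[(182,215),(383,215),(282,124)]; print(at_z(c,u,36))
```

```text
[[432.07808679 346.50405026   3.        ]]
[[365.99659778 338.01467346  36.        ]
 [498.18108563 363.12365556  36.        ]
 [420.43012085 408.21719571  36.        ]]
```

Call:
play_rows(series=[-1,0.2,0,-3,0.003,0.004,0,-1,0.2,0,-6,0.003,0.004,0,-1,0.2,0,-8,0.003,0.004,0,-1,0.2,0,-9,0.003,0.004,0,-1,0.2,0,-9.3,0.003,0.004,0])

```text
time_s: 27.2
tool_pos: [432.8, 345.0, 21.0]
tool_rot: [[0.982, 0.001, -0.187], [0.187, -0.0, 0.982], [0.001, -1.0, -0.0]]
ft_force: [0.3, 0.0, -0.6]
finger_gap: 0.357
```

Call:
play_rows(series=[-1,0,0,-0.1,0,0,0,-1,0,0,-0.2,0,0,0,-1,0,0,-0.3,0,0,0,-1,0,0,-0.3,0,0,0,-1,0,0,-0.3,0,0,0])

```text
time_s: 27.62
tool_pos: [433.2, 345.1, 18.7]
tool_rot: [[0.982, 0.002, -0.186], [0.186, 0.0, 0.982], [0.002, -1.0, 0.0]]
ft_force: [-0.2, -0.3, -2.5]
finger_gap: 0.361
```

```bash
python3 go.py 432 345 14
```

```text
t 27.62 d cm [-0.12 -0.01 -0.47] rv [-0.     0.002  0.004] q [-0.4   0.78 -0.54  1.9   0.65  0.64 -1.16] F [-0.2 -0.3 -2.5] gap 0.36
```

Call:
play_rows(series=[-1,0,0,-0.1,0,0,0,-1,0,0,-0.2,0,0,0,-1,0,0,-0.3,0,0,0,-1,0,0,-0.3,0,0,0,-1,0,0,-0.3,0,0,0])

```text
time_s: 28.03
tool_pos: [433.1, 345.1, 15.6]
tool_rot: [[0.982, 0.001, -0.186], [0.186, 0.0, 0.982], [0.001, -1.0, 0.0]]
ft_force: [-0.4, 0.1, -0.5]
finger_gap: 0.365
```

Call:
play_rows(series=[-1,0,0,-0.05,0,0,0,-1,0,0,-0.1,0,0,0,-1,0,0,-0.15,0,0,0,-1,0,0,-0.15,0,0,0,-1,0,0,-0.15,0,0,0])

```text
time_s: 28.45
tool_pos: [433.1, 345.1, 14.0]
tool_rot: [[0.982, 0.001, -0.186], [0.186, 0.0, 0.982], [0.001, -1.0, 0.0]]
ft_force: [0.4, 0.5, -0.9]
finger_gap: 0.359
```

Call:
play_rows(series=[-1,0,0,-0.05,0,0,0,-1,0,0,-0.1,0,0,0,-1,0,0,-0.1,0,0,0,-1,0,0,-0.1,0,0,0,-1,0,0,-0.1,0,0,0])

```text
time_s: 28.87
tool_pos: [433.1, 345.2, 13.6]
tool_rot: [[0.982, 0.002, -0.186], [0.186, 0.0, 0.982], [0.002, -1.0, -0.0]]
ft_force: [-1.9, -2.4, 12.0]
finger_gap: 0.36
```

Call:
play_rows(series=[-1,0,0,-0.05,0,0,0,-1,0,0,-0.1,0,0,0,-1,0,0,-0.1,0,0,0,-1,0,0,-0.1,0,0,0,-1,0,0,-0.1,0,0,0])

```text
time_s: 29.28
tool_pos: [433.2, 345.1, 13.5]
tool_rot: [[0.982, 0.002, -0.186], [0.186, -0.0, 0.982], [0.002, -1.0, -0.001]]
ft_force: [-5.5, -5.4, 22.8]
finger_gap: 0.359
```

Run:
```python
from h import *
for i in range(2):
    s=telemetry.read_state(); print(s['tool_pos'].round(2),s['ft_force'].round(2)); snap('wrist','w25')
```

```text
[433.17 345.14  13.5 ] [-5.47 -5.36 22.77]
[433.18 345.19  13.52] [-5.54 -5.05 23.37]
```

View pics/w25.png

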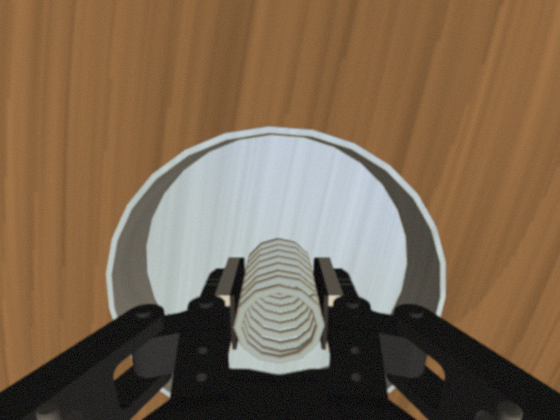

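Call:
play_rows(series=[-1,0,0,0,0,0,0,-1,0,0,0.02,0,0,0,-0.15,0,0,0.03,0,0,0,0,0,0,0.03,0,0,0,0,0,0,0.03,0,0,0])

```text
time_s: 29.8
tool_pos: [433.2, 345.2, 13.7]
tool_rot: [[0.982, 0.002, -0.186], [0.186, -0.0, 0.982], [0.002, -1.0, -0.0]]
ft_force: [0.2, -0.6, -0.6]
finger_gap: 0.501
```

Call:
play_rows(series=[0,0,0,0,0,0,0,0,0,0,0,0,0,0,0,0,0,0.5,0,0,0,0,0,0,1.5,0,0,0,0,0,0,3,0,0,0])

```text
time_s: 30.22
tool_pos: [432.7, 344.9, 44.0]
tool_rot: [[0.982, 0.001, -0.187], [0.187, -0.001, 0.982], [0.001, -1.0, -0.001]]
ft_force: [0.3, -0.5, -0.4]
finger_gap: 0.499
```

Call:
play_rows(series=[0,0,0,2,0,0,0,0,0,0,5,0,0,0,0.5,0,0,8,0,0,0,0.5,0,0,11,0,0,0,0.5,0,0,13,0,0,0])

```text
time_s: 30.63
tool_pos: [432.8, 345.5, 177.6]
tool_rot: [[0.982, 0.003, -0.187], [0.187, 0.001, 0.982], [0.003, -1.0, 0.0]]
ft_force: [0.5, -0.5, 0.5]
finger_gap: 0.749
```

```bash
python3 go.py 432 345 14
python3 - <<'E'
from h import *
snap('scene','s26');snap('wrist','w26');snap('top','t26')
cv2.imwrite('pics/s26z.png',cv2.resize(cv2.imread('pics/s26.png')[150:400,200:480],None,fx=2.4,fy=2.4))
E
```

```text
t 30.63 d cm [ -0.08  -0.05 -16.36] rv [-0.001  0.003  0.003] q [-0.28  0.55 -0.7   1.82  0.44  0.92 -0.99] F [ 0.5 -0.5  0.5] gap 0.75
```

View pics/w26.png

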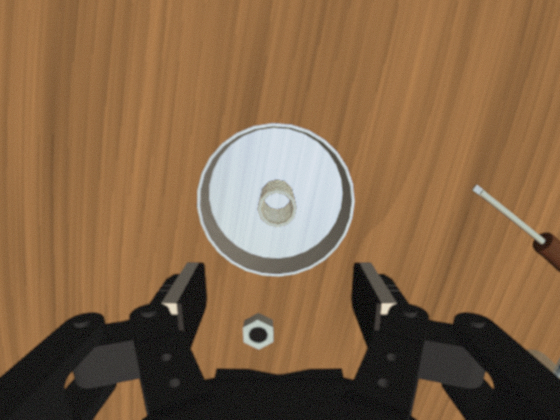

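View pics/s26z.png

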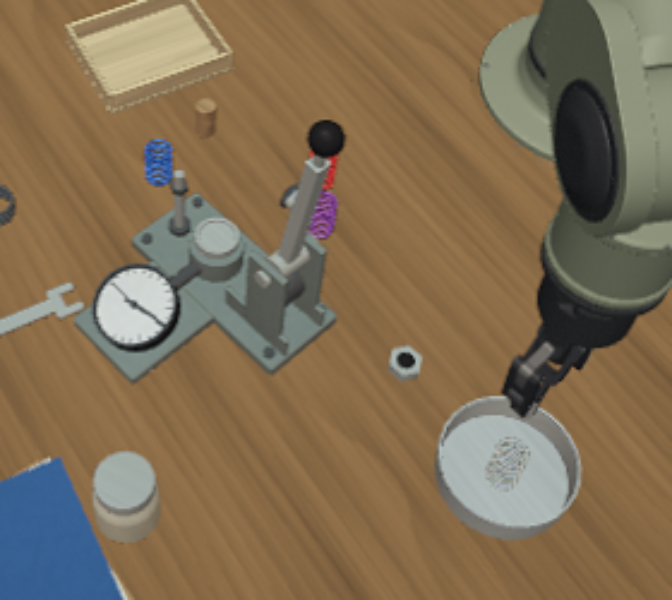

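```bash
python3 -c "
from h import *
print(env.close_job())"
```

```text
the job is handed in; nothing more can be done
None
```

I tested the spring, read it as tired, and stood it upright in the round tin. The reading was close to the limit. I handed the job in at about 31 s.

- **Test:** I pinched the ball and brought the beam down until the force at the ball began to rise steeply. It climbed at about 1 N/mm, then 3, then 8.5 N/mm, ending near 16 N. I took that as the stop, with about 3 N resting on it, and held it for about a second. The stop contact is judged from the force alone, because the cameras could not show the gap at the screw.
- **Reading:** In a close wrist picture the maximum hand stands at about 2.95 to 2.97 rad (23.6 to 23.7 N). The tab shows at 3.00 to 3.03 rad. Two other views also put the hand about 0.05 rad short of the tab. The margin is only about 0.3 N, so a slightly short or hard press at the stop could have changed the verdict.
- **What went wrong:** The ball slipped out of the pads twice while I swung the beam up, with a force of about 60 N at the tool the first time. I gripped it again after the first slip. After the second I pushed the beam nearly fully back with the shut fingers.
- **Last checks:** The final pictures show the spring upright near the centre of the tin, the beam up and the plate empty. The bystanders and look-alikes I could see had not moved, and the gripper was clear of everything.

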